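Shim the low foot of a laboratory balance slab

TASK

The front foot of the heavy stone balance slab stands too low. With the pry bar, over the fulcrum block, lever the slab's front edge up gently and swing the bar under the stand's hook so that the slab stays up when you let go of the bar; then slide the shim plate under the raised foot until its fin just touches the foot (feel for it, a firm push is too much). Last, free the bar from the hook, ease the slab down onto the shim, draw the bar out and lay it on the bench, without at any time levering the handle hard into the bench, shoving the slab or disturbing the other things.

Things in the scene. Friction and masses are not known exactly. Their poses are not given: they have to be found in the camera images.
- slab: Heavy stone slab (260 mm along x, 320 along y, 30 thick; 6.4 to 9.6 kg with the low white balance on it) on three feet; underside 48, top 78, balance top 138 mm above the bench. Origin on the bench under its centre; x points from the front edge (x = -130 mm, towards the stand) to the back, z up. The balance covers x -45 to 120, y -100 to 100 mm; the rear feet are at x = 100, y = +-120 mm.
- foot (a point): Centre of the underside of the slab's front foot (x = -158, y = -45 mm of the slab), a rubber disc of 32 mm diameter, 8 mm high, under a thin stem, on a lug (36 mm wide, 48 to 60 mm above the bench) that sticks out of the front edge to 14 mm past the foot's centre. It stands on the bench at the start; with the bar in the hook it hangs about 10 mm up. Axes as the slab's.
- edge (a point): Point on the lower front edge of the slab, 48 mm above the bench, in line with the stand, where the bar goes under; axes as the slab's.
- fulcrum (a point): Top of the round crest (radius 6 mm, 85 mm long along y, 46 mm above the bench) of the fulcrum block of the dark steel stand fixed to the bench, in the middle of its length. Axes: x points to the slab, whose edge is 24 to 31 mm ahead; z up.
- hook (a point): Stand's hold-down hook, 70 mm behind the fulcrum, axes as fulcrum's: a point on the flat underside of its lip, 46.5 mm above the bench, where the bar's blade is held. The lip is 12 mm wide along x, 10 thick, and runs from its post (face at y = +11 mm) to y = -16 mm, where a 5 mm wide nub reaches down to 44.5 mm: the blade enters below the nub, moving from the -y side to +y.
- bar_grip (a point): Grip point of the loose pry bar (0.3 kg), on the middle axis of its black square handle (22 x 22 mm), about the centre of mass. x points along the bar to the tip: the handle runs from x = -70 to +35 mm, the flat steel blade (14 mm wide, 8 thick, same middle axis) from +35 to +170 mm. The bar lies on its handle, this point 11 mm above the bench. Pressing the lever down here takes 10 to 20 N.
- bar_tip (a point): Middle of the end of the pry bar's blade, 170 mm from bar_grip; axes as bar_grip's.
- shim_fin (a point): Middle of the grip fin of the loose aluminium shim (0.25 kg), 20 mm above its underside. The shim is a plate, 120 mm long (along x), 50 mm wide, 6 mm thick, with an upright fin 60 mm long, 12 mm thick, rising to 40 mm above its underside on the middle line of its rear half. This point lies 30 mm behind the fin's front face, x points to the bare front half of the plate, which goes under the foot, and z up.
- shim_seat (a point): Point on the upper face of the shim plate, 16 mm ahead of the fin's front face (46 mm ahead of shim_fin): the foot's centre comes here when the fin meets the foot. Axes as shim_fin's.
- dropper: Small white dropper bottle (28 mm diameter, 70 mm tall) standing on the slab. Bystander; origin at the middle of its underside.
- tipbox: Closed box of pipette tips (124 x 89 x 89 mm) on the bench. Bystander; origin at the middle of its underside.
- rack: White tube rack (184 x 106 mm, 100 mm tall with the tubes) on the bench. Bystander; origin at the middle of its underside.
- bar: Pry bar as a whole; origin 11 mm under bar_grip, same axes. Slid in over the crest tip down (slope 0.4 to 0.5 rad) it clears the edge. With the tip 45 mm past the fulcrum (15 to 20 past the edge) its top meets the edge at a slope of about 0.2 rad down to the tip (handle high); it is held in the hook with the handle low (about 0.1 rad the other way); the handle's end meets the bench at about 0.2 rad.
- shim: The shim as a whole; origin on its underside, 30 mm ahead of shim_fin, axes as shim_fin's.
- stand: Stand with fulcrum block and hook, fixed to the bench, as a whole; origin on the bench under fulcrum, same axes. Its base plate (x -100 to 15 mm, y -43 to 43 mm) is 6 mm thick, the hook's top 56.5 mm above the bench.
- bench: The stainless steel bench top.
Mind the look-alikes: they are no part of the job. There is more than one size of the shim; the job needs the smallest. Of the things like the stand, leave any that is orange; of the rest the larger one is meant.

How it is judged:
By the outcome, as a careful person would: the job done as asked, in the order asked, and still so for the second after the job is handed in, with the robot touching nothing.
It also fails if it takes over 72 s, if anything falls off the work surface, if the arm or the gripper's body presses on something with over 40 N, if the wrist force passes 120 N, or if a joint passes its speed limit or range.

ROBOT

A 6-joint arm with a two-finger parallel gripper is mounted at the origin on the work surface. World frame = base frame: x ahead of the robot, y to its left, z up, the work surface at z = 0. Lengths are in m, angles in rad, forces in N, time in s.
With the tool pointing down it reaches from about 0.325 to 1 m from the base axis. Payload 5.1 kg.
Tool frame: the origin (TCP) lies on the mounting face of the last link; the fingertips stand 173 mm ahead of it and the grasp point (between the pads) lies 155 mm ahead of it; z points along the fingers, y is the direction in which the jaws open and shut (so a half turn about z gives the same grasp; the last joint's range is limited). The gripper opens to 85 mm and grips with 20 to 120 N. Pads are 22 mm wide; open, the fingers measure 114 mm over their backs; the gripper's body (76 mm by 85 mm) begins 54 mm behind the grasp point. The pads swing forward as they close: fully open they stand 13 mm farther back than shut.
Start: joints at [1.118, 0.124, 1.65, -0, 1.367, -0.083], TCP at [0.235, 0.606, 0.405] pointing down, gripper open.
Joint ranges: [-2.61, 2.61], [-1.02, 2.33], [0.03, 2.71], [-1.35, 4.49], [0.32, 2.68], [-2.91, 2.91]. Speed limits (rad/s): [2.57, 2.57, 3.14, 3.14, 3.14, 3.14].

INTERFACE

Orientations are given as a unit quaternion [x, y, z, w].
In Python, from rig import manip gives the robot as it stands.
- The arm moves only by the shell command python3 -m handwheel 'ROWS'. ROWS is JSON, a list of rows, each a list of 3 entries, a list of its own where there are three numbers: the closure in counts, from 0 (fully open) to 255 (shut), then the shift along the world's x, y, z in cm, then the turn about the world's z in degrees. A call has 1 to 8 rows; each row is the pose to reach, as a shift and turn from the pose measured when the call began; what a row does not reach only later rows make up. A row lasts 1/12 s, in which the tool goes at most 41.7 mm and 7.16 degrees, less where a joint would pass 70% of its speed; a pose out of reach is approached as far as the arm can. A call with a gripper value outside its range is refused whole. The fingers move at their own pace and stop on an object; the grip force is fixed at half the most. Time passes only in rows, so rows that repeat a pose let the fingers close. It gives the time, the measured TCP pose, the force and the opening at its end, in the units of the state.
- manip.sense(): the state, without advancing time (a new reading comes with each control period).
- manip.get_image(name): name is "scene" or "top" or "wrist"; returns a dict with "frame" (420x560x3 uint8, red, green, blue), "mtx" (3x3 intrinsics, pixels), "extrinsics" (4x4, takes a point from world to camera coordinates). Camera axes: x right, y down, z forward; pixel columns grow to the right and rows downward; lengths in m; the calibration is good to about 2 mm. A picture is of the moment at which its call begins. There is no depth.
- manip.finish_job(): hands the job in, once; it reports no verdict.
The state is a dict: "clock": time; "joints": joint angles; "qvel": joint speeds; "effort": joint torques, N m; "position": TCP position; "eef_rot": TCP orientation; "force": force on the tool from outside, world axes, zero at the start; "wrist_torque": the same for the moment, N m; "finger_gap": opening from 0.0 (shut) to 1.0 (fully open).
Only numpy, scipy, OpenCV 4.12 (cv2) and the standard library are available. Lean on these libraries where they do the work, as an engineer would, in place of code of your own. Each camera call takes 0.05 s, during which the arm holds its last target.

## Working session

There is one attempt and no reset: what is moved stays moved. The work goes in short steps, Python scripts to look and compute and a shell command to move; the robot and the scene stay as the last step left them, time stands still between calls to the robot, and variables do not carry over. Pictures are saved under pics/ and viewed, and the job is handed in when it is done.

```bash
ls; mkdir -p pics
python3 - <<'E'
from rig import manip
import cv2
s=manip.sense()
print(s)
for n in ["scene","top","wrist"]:
    d=manip.get_image(n)
    cv2.imwrite(f"pics/{n}0.png",d["frame"][:,:,::-1])
    print(n,d["mtx"].tolist(),d["extrinsics"].round(4).tolist())
E
```

```text
pics
{'clock': 0.0, 'joints': array([ 1.11840389e+00,  1.24488605e-01,  1.65167895e+00, -1.57355868e-05,
        1.36752837e+00, -8.25828371e-02]), 'qvel': array([ 1.89052844e-03,  6.02397656e-04,  1.35475646e-03,  7.36774736e-05,
        4.91761487e-04, -8.46982110e-04]), 'effort': array([ 1.05380899e-03, -4.23619008e+01, -3.65450621e+01, -6.14742680e-05,
        7.12989699e-03,  3.24283427e-06]), 'position': array([0.23483978, 0.6058179 , 0.40346041]), 'eef_rot': array([ 1.83851288e-01,  9.82953508e-01, -1.01627374e-03, -2.70526901e-04]), 'force': array([-0.56678552,  0.18937283,  0.40301749]), 'wrist_torque': array([ 0.00331289, -0.01745264,  0.02277027]), 'finger_gap': 1.0007684409382585}
scene [[468.6455670003665, 0.0, 275.5381664667314], [0.0, 468.6455670003665, 216.8664124529973], [0.0, 0.0, 1.0]] [[-0.4339, 0.9009, -0.0009, 0.2424], [0.7431, 0.3573, -0.5657, -0.4029], [-0.5094, -0.2462, -0.8246, 1.6054], [0.0, 0.0, 0.0, 1.0]]
top [[492.0687048380622, 0.0, 280.906259010614], [0.0, 492.0687048380622, 214.97891632266283], [0.0, 0.0, 1.0]] [[-0.027, -0.9996, -0.0072, 0.0209], [-0.993, 0.0277, -0.1149, 0.5668], [0.1151, 0.0041, -0.9933, 1.7471], [0.0, 0.0, 0.0, 1.0]]
wrist [[342.2345176152026, 0.0, 280.6873410936032], [0.0, 342.2345176152026, 208.22271163388893], [0.0, 0.0, 1.0]] [[0.3608, 0.9326, -0.0019, -0.6498], [0.884, -0.3414, 0.3193, -0.0432], [0.2971, -0.1168, -0.9477, 0.3805], [0.0, 0.0, 0.0, 1.0]]
```

View pics/scene0.png

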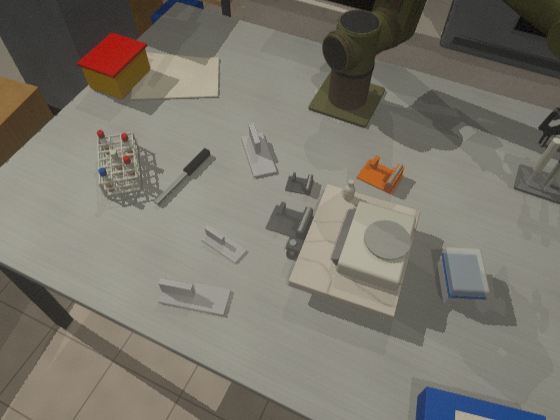

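View pics/top0.png

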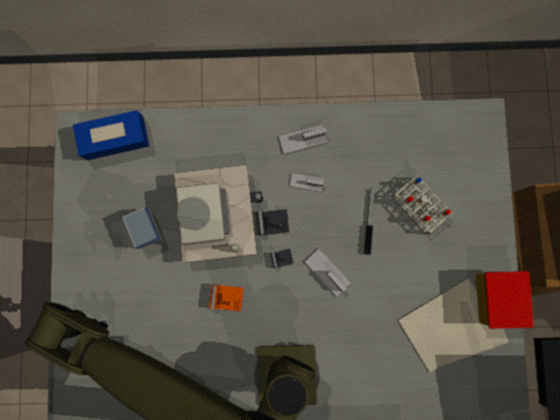

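View pics/wrist0.png

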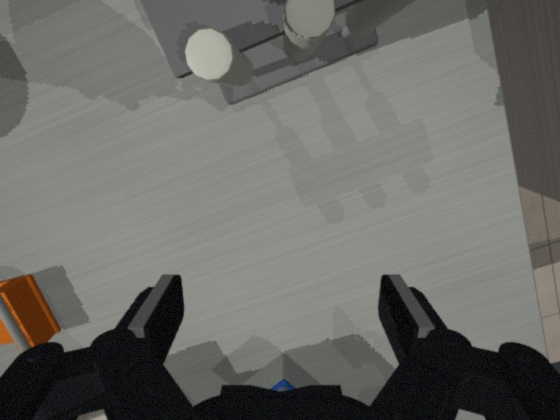

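The scene shows three shim-like plates: (258,155), (222,242) and (195,293). There are three stands: a large dark one at (290,222), a small dark one at (300,184) and an orange one at (382,175). The middle shim looks smallest, and the large dark stand sits beside the slab. I'll confirm both in enlarged crops.

```bash
cat > h.py <<'E'
import numpy as np, cv2, json
from rig import manip
from scipy.spatial.transform import Rotation as R
def grab(n,fn):
    d=manip.get_image(n); cv2.imwrite(f"pics/{fn}.png",d["frame"][:,:,::-1])
    np.savez(f"pics/{fn}.npz",f=d["frame"],K=d["mtx"],E=d["extrinsics"]); return d
def load(fn):
    d=np.load(f"pics/{fn}.npz"); return d["f"],d["K"],d["E"]
def ray(fn,u,v):
    f,K,E=load(fn); Rr=E[:3,:3]; c=-Rr.T@E[:3,3]
    return c,Rr.T@np.linalg.solve(K,[u,v,1.])
def plane(fn,u,v,z):
    c,d=ray(fn,u,v); return c+d*(z-c[2])/d[2]
def proj(fn,P):
    f,K,E=load(fn); P=np.atleast_2d(P); q=(E[:3,:3]@P.T).T+E[:3,3]; q=q@K.T; return q[:,:2]/q[:,2:]
def tri(obs):
    A=np.zeros((3,3));b=np.zeros(3)
    for fn,u,v in obs:
        c,d=ray(fn,u,v); d/=np.linalg.norm(d); M=np.eye(3)-np.outer(d,d);A+=M;b+=M@c
    return np.linalg.solve(A,b)
def crop(fn,x0,y0,x1,y1,s,out):
    f,_,_=load(fn); im=f[y0:y1,x0:x1,::-1]; im=cv2.resize(im,None,fx=s,fy=s,interpolation=cv2.INTER_CUBIC)
    for x in range((x0+9)//10*10,x1,10):
        cv2.line(im,(int((x-x0+.5)*s),0),(int((x-x0+.5)*s),6 if x%50 else 14),(0,0,255),1)
        if x%20==0: cv2.putText(im,str(x),(int((x-x0+.5)*s)-10,24),0,.4,(0,0,255),1)
    for y in range((y0+9)//10*10,y1,10):
        cv2.line(im,(0,int((y-y0+.5)*s)),(6,int((y-y0+.5)*s)),(0,0,255),1)
        if y%20==0: cv2.putText(im,str(y),(8,int((y-y0+.5)*s)+4),0,.4,(0,0,255),1)
    cv2.imwrite(f"pics/{out}.png",im)
def st():
    s=manip.sense(); r=R.from_quat(s["eef_rot"]); 
    y=r.as_matrix()[:,1]; z=r.as_matrix()[:,2]
    print("t",round(s["clock"],2),"pos",s["position"].round(4),"yaw_y",round(np.degrees(np.arctan2(y[1],y[0])),2),"z",z.round(3),"F",s["force"].round(1),"M",s["wrist_torque"].round(2),"gap",round(s["finger_gap"],3),"q",s["joints"].round(2))
E
python3 - <<'E'
from h import *
grab("scene","s1"); grab("top","t1")
crop("s1",140,140,340,290,4,"s1a"); crop("s1",260,160,440,310,4,"s1b")
crop("t1",250,110,440,300-50,4,"t1a"); crop("t1",165,155,305,320-60,5,"t1b")
E
```

```text
(no output)
```

View pics/s1a.png

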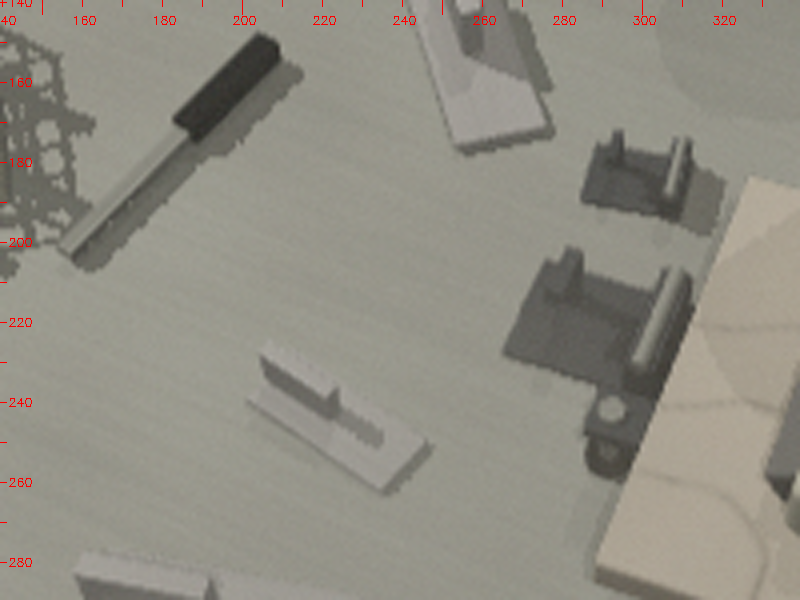

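View pics/s1b.png

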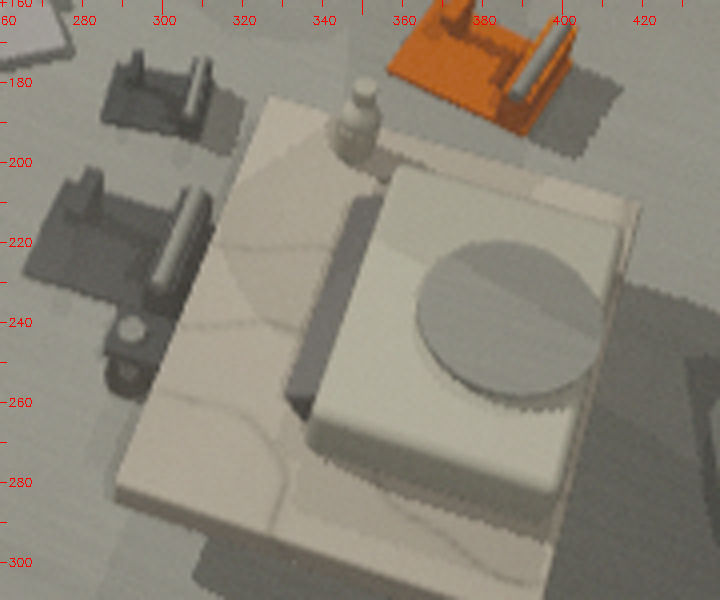

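View pics/t1a.png

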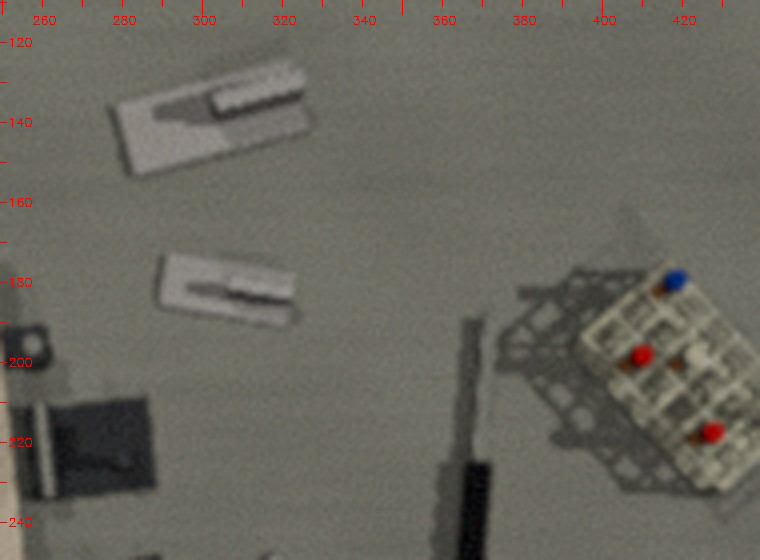

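View pics/t1b.png

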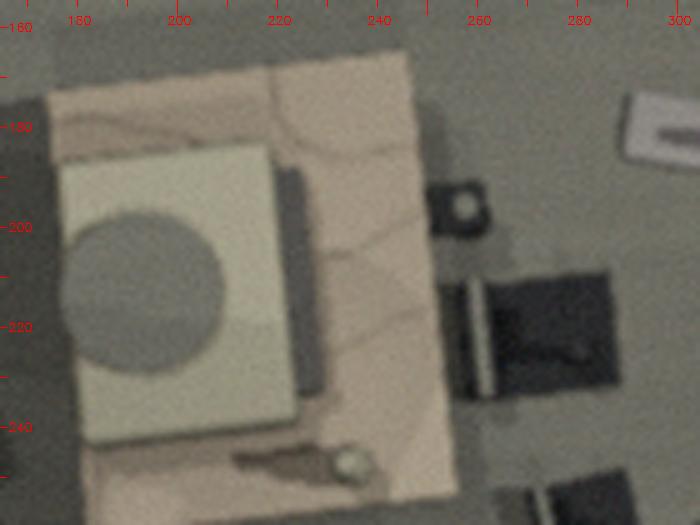

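In the crops the shim at (222,242) is clearly the smallest, and the larger non-orange stand is the one at (290,222) against the slab with the foot lug beside it. Now rough positions.

Run:
```python
from h import *
p=lambda n,a:print(n,np.round(a,4))
p("bar handle end s",plane("s1",206,150,.015)); p("bar tip s",plane("s1",156,202,.012))
p("bar handle end t",plane("t1",367,250,.02)); p("tip t",plane("t1",370.5,189,.012))
p("crest ends s",[plane("s1",309,207,.046),plane("s1",299,231,.046)])
p("crest ends t",[plane("t1",259.5,211,.046),plane("t1",261.5,233,.046)])
p("foot stem t",plane("t1",257.5,196,.06)); p("foot stem s",plane("s1",292.5,242,.06))
p("slab front corners s",[plane("s1",327,185,.078),plane("s1",288.5,281,.078)])
p("slab front corners t",[plane("t1",246,166,.078),plane("t1",255,252.5,.078)])
p("shim s base corners",[plane("s1",236,263,0),plane("s1",247,250,.006),plane("s1",202,240,.0)])
p("shim t",[plane("t1",290.5,173,.006),plane("t1",289.5,186,.006),plane("t1",321,190,.006),plane("t1",323,177,.006)])
p("dropper",plane("s1",349,197,.078)); p("rack t",plane("t1",423,205,.07)); p("rack s",plane("s1",120,175,.0))
p("tip",plane("s1",464,274,.089))
s=manip.sense(); f,K,E=load("s1")
d=manip.get_image("wrist")
T=np.eye(4);T[:3,:3]=R.from_quat(s["eef_rot"]).as_matrix();T[:3,3]=s["position"]
print((d["extrinsics"]@T).round(4).tolist()); st()
```

```text
bar handle end s [ 0.4214 -0.3054  0.015 ]
bar tip s [ 0.6546 -0.3343  0.012 ]
bar handle end t [ 0.4328 -0.3018  0.02  ]
tip t [ 0.6565 -0.3265  0.012 ]
crest ends s [[0.504  0.0762 0.046 ]
 [0.5877 0.0834 0.046 ]]
crest ends t [[0.5821 0.0818 0.046 ]
 [0.5027 0.0764 0.046 ]]
foot stem t [0.6346 0.0871 0.06  ]
foot stem s [0.6343 0.0852 0.06  ]
slab front corners s [[0.4356 0.0987 0.078 ]
 [0.7486 0.1263 0.078 ]]
slab front corners t [[0.7412 0.1249 0.078 ]
 [0.4324 0.0992 0.078 ]]
shim s base corners [[ 0.7247 -0.0366  0.    ]
 [ 0.6796 -0.0269  0.006 ]
 [ 0.702  -0.1548  0.    ]]
shim t [[ 0.7259 -0.0344  0.006 ]
 [ 0.6771 -0.0292  0.006 ]
 [ 0.6589 -0.145   0.006 ]
 [ 0.7074 -0.1542  0.006 ]]
dropper [0.4482 0.1681 0.078 ]
rack t [ 0.5843 -0.4989  0.07  ]
rack s [ 0.6107 -0.4967  0.    ]
tip [0.5539 0.5007 0.089 ]
[[0.0007, 1.0, -0.0, -0.0008], [-0.9476, 0.0006, -0.3194, 0.0864], [-0.3194, 0.0002, 0.9476, -0.003], [0.0, 0.0, 0.0, 1.0]]
t 0.3 pos [0.2349 0.606  0.4043] yaw_y 68.81 z [-0.    -0.001 -1.   ] F [-0.   0.3  0.1] M [-0.01 -0.01 -0.02] gap 0.999 q [ 1.12  0.12  1.65 -0.    1.37 -0.08]
```

Everything agrees between the two cameras: fulcrum about (0.544, 0.079), heading about 95°, bar heading about -6°, shim heading about 81°. I'll move the wrist camera over the stand and foot for finer measurements.

```bash
python3 -m handwheel '[[0,[34,-60,0],-64],[0,[34,-60,0],-64],[0,[34,-60,0],-64],[0,[34,-60,0],-64],[0,[34,-60,0],-64],[0,[34,-60,0],-64],[0,[34,-60,0],-64],[0,[34,-60,0],-64]]'; python3 -c "from h import *;st()"
```

```text
clock: 0.97
position: [0.3996, 0.3141, 0.4047]
eef_rot: [0.635, 0.773, 0.0, -0.0]
force: [2.1, 0.1, -0.1]
finger_gap: 1.0
t 0.97 pos [0.3996 0.3141 0.4047] yaw_y 11.19 z [-0.  0. -1.] F [ 2.1  0.1 -0.1] M [-0.02  0.01  0.07] gap 1.0 q [ 0.56 -0.2   1.96  0.    1.38  0.37]
```

```bash
python3 -m handwheel '[[0,[18.5,-32,-2],-6],[0,[18.5,-32,-2],-6],[0,[18.5,-32,-2],-6],[0,[18.5,-32,-2],-6],[0,[18.5,-32,-2],-6],[0,[18.5,-32,-2],-6],[0,[18.5,-32,-2],-6],[0,[18.5,-32,-2],-6]]'
python3 - <<'E'
from h import *
st(); grab("wrist","w1")
E
```

```text
clock: 1.63
position: [0.566, 0.0255, 0.3868]
eef_rot: [0.675, 0.738, 0.0, 0.0]
force: [1.0, 0.9, -0.6]
finger_gap: 1.001
t 1.63 pos [0.566  0.0255 0.3868] yaw_y 5.16 z [ 0.001  0.    -1.   ] F [ 1.   0.9 -0.6] M [-0.02  0.04  0.01] gap 1.001 q [-0.05 -0.05  1.86  0.    1.33 -0.14]
```

View pics/w1.png

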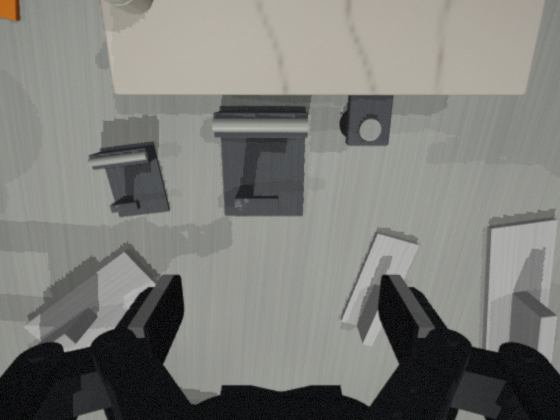

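The wrist view shows the crest at (213..308,125), the hook around (255,195), the foot stem at (370,129), and the slab front edge horizontal at row 94. Enlarging.

Run:
```python
from h import *
grab("wrist","w2");st()
crop("w2",205,80,405,230,4,"w2a")
```

```text
t 1.73 pos [0.5672 0.023  0.3863] yaw_y 4.84 z [ 0.    -0.001 -1.   ] F [ 0.  -0.5  0.1] M [ 0.02  0.01 -0.03] gap 1.0 q [-0.05 -0.05  1.86 -0.    1.33 -0.14]
```

View pics/w2a.png

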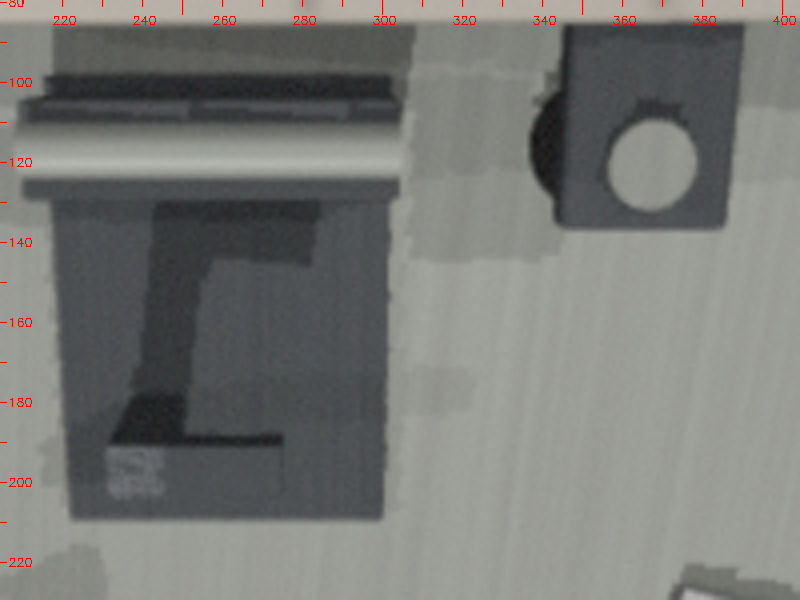

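Run:
```python
from h import *
crop("w2",90,60,290,160,4,"w2b");crop("w2",390,60,560,160,4,"w2c");crop("w2",320,210,460,360,4,"w2d")
```

```text
(no output)
```

View pics/w2b.png

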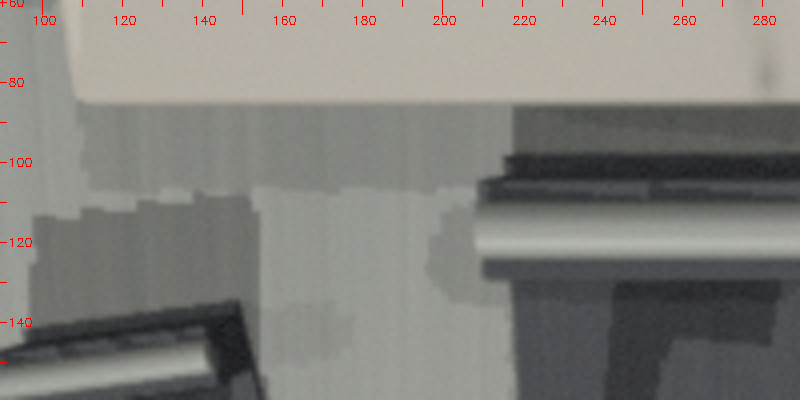

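View pics/w2c.png

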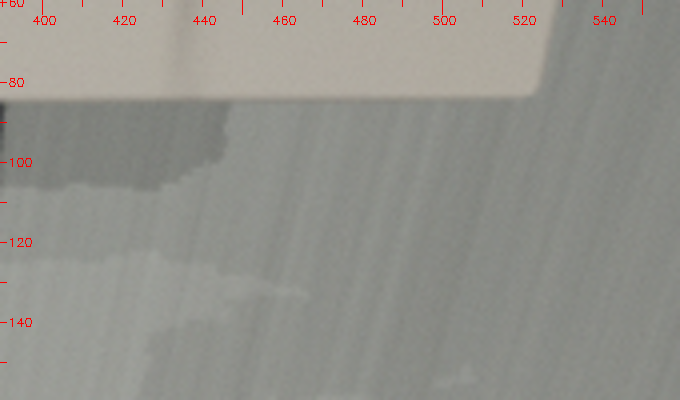

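View pics/w2d.png

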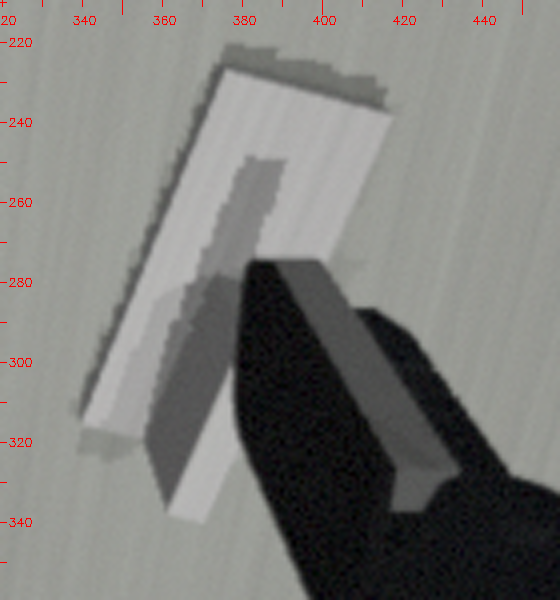

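```bash
cat > fit.py <<'E'
from h import *
from scipy.optimize import least_squares
def pose(p,L):
    L=np.atleast_2d(L)/1000.; c,s=np.cos(p[2]),np.sin(p[2])
    return np.c_[p[0]+c*L[:,0]-s*L[:,1],p[1]+s*L[:,0]+c*L[:,1],L[:,2]]
def fit(fn,L,uv,p0,name,w=None):
    L=np.array(L,float);uv=np.array(uv,float);w=np.ones(uv.shape) if w is None else np.array(w,float)
    r=least_squares(lambda p:((proj(fn,pose(p,L))-uv)*w).ravel(),p0,loss="soft_l1")
    print(name,r.x[:2].round(4),"head",round(np.degrees(r.x[2]),2)); print("  res",((proj(fn,pose(r.x,L))-uv)*w).round(1).tolist()); return r.x
E
python3 - <<'E'
from fit import *
S=fit("w2",[(-100,43,6),(-100,-43,6),(0,42.5,40),(0,-42.5,40),(-64,-16,56.5),(-64,11,56.5)],
 [(222,209.3),(300.3,209.3),(208.5,117.7),(305.3,117.7),(275.3,191),(231,191)],[.5435,.0793,1.66],"stand",
 [(1,1),(1,1),(1,1),(1,1),(1,1),(0,1)])
B=fit("w2",[(-130,160,78),(-130,-160,78),(-172,-27,60),(-172,-63,60)],[(109.5,85.3),(523,84.2),(344.5,136.8),(386.5,136.8)],[.58,.25,1.66],"slab")
H=fit("w2",[(60,25,6),(60,-25,6),(-60,25,6),(-60,6,40),(-60,-6,40)],[(375.5,226.5),(417.5,238),(339.5,315),(362,337.5),(370.5,340)],[.69,-.09,1.41],"shim")
np.savez("poses.npz",S=S,B=B,H=H)
print("foot",pose(B,[-158,-45,0]).round(4),"edge in stand: slab front x")
f=pose(B,[[-158,-45,0],[-130,0,48]]); c,s=np.cos(S[2]),np.sin(S[2])
d=(f[:,:2]-S[:2]); print("in stand frame",(d@np.array([[c,-s],[s,c]])*1000).round(1))
print("shim_fin",pose(H,[-30,0,20]).round(4))
print("hook px lips", proj("w2",pose(S,[[-64,-16,56.5],[-76,-16,56.5],[-64,-21,56.5],[-76,11,56.5],[-64,11,56.5],[-64,24,56.5]])).round(1).tolist())
E
```

```text
stand [0.5443 0.0789] head 95.01
  res [[-0.6, 1.0], [0.6, 0.8], [0.9, -0.7], [-0.7, -0.8], [-0.1, 0.0], [0.0, 0.1]]
slab [0.5785 0.239 ] head 95.1
  res [[-3.0, -0.1], [2.9, -0.2], [-0.1, 0.5], [0.1, 0.3]]
shim [ 0.6927 -0.0923] head 79.02
  res [[0.0, -0.2], [0.1, -0.2], [0.3, 0.1], [-1.2, 0.3], [0.4, 0.2]]
foot [[0.6374 0.0857 0.    ]] edge in stand: slab front x
in stand frame [[ -1.4 -93.4]
 [ 26.5 -48.3]]
shim_fin [[ 0.687  -0.1218  0.02  ]]
hook px lips [[275.2, 191.0], [275.2, 203.6], [280.7, 191.0], [245.9, 203.7], [245.4, 191.1], [231.1, 191.1]]
```

Fits have residuals around 1 px, and the slab edge comes out 26.5 mm ahead of the crest (spec 24–31). Now to the bar.

```bash
python3 -m handwheel '[[0,[-6.7,-33.3,-5],-101],[0,[-6.7,-33.3,-5],-101],[0,[-6.7,-33.3,-5],-101],[0,[-6.7,-33.3,-5],-101],[0,[-6.7,-33.3,-5],-101],[0,[-6.7,-33.3,-5],-101],[0,[-6.7,-33.3,-5],-101],[0,[-6.7,-33.3,-5],-101]]'; python3 -c "from h import *;st()"
```

```text
clock: 2.4
position: [0.5021, -0.2975, 0.3383]
eef_rot: [0.947, 0.322, -0.0, -0.0]
force: [0.7, -0.2, 0.8]
finger_gap: 0.999
t 2.4 pos [ 0.5021 -0.2975  0.3383] yaw_y -52.44 z [-0. -0. -1.] F [ 0.7 -0.2  0.8] M [ 0.01 -0.02 -0.04] gap 0.999 q [-0.63  0.03  1.86 -0.    1.25  0.29]
```

```bash
python3 -m handwheel '[[0,[0,-1.3,0],-44],[0,[0,-1.3,0],-44],[0,[0,-1.3,0],-44],[0,[0,-1.3,0],-44],[0,[0,-1.3,0],-44],[0,[0,-1.3,0],-44],[0,[0,-1.3,0],-44],[0,[0,-1.3,0],-44]]'
python3 - <<'E'
from h import *
grab("wrist","w3");st()
crop("w3",230,80,430-50,330,2.8,"w3a")
E
```

```text
clock: 3.07
position: [0.5022, -0.31, 0.3384]
eef_rot: [0.998, -0.055, -0.0, -0.0]
force: [-0.4, -0.0, 0.4]
finger_gap: 1.0
t 3.12 pos [ 0.5022 -0.3101  0.3384] yaw_y -96.26 z [-0.  0. -1.] F [-0.4 -0.4  0.3] M [ 0.02 -0.03 -0.  ] gap 0.998 q [-0.64  0.04  1.85  0.    1.25  1.04]
```

View pics/w3.png

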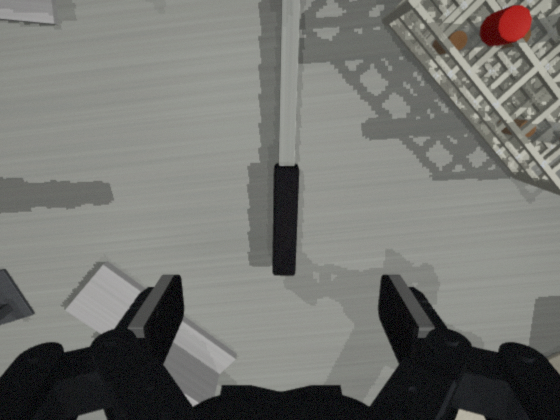

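Run:
```python
from h import *
crop("w3",240,140,340,290,4,"w3a")
```

```text
(no output)
```

View pics/w3a.png

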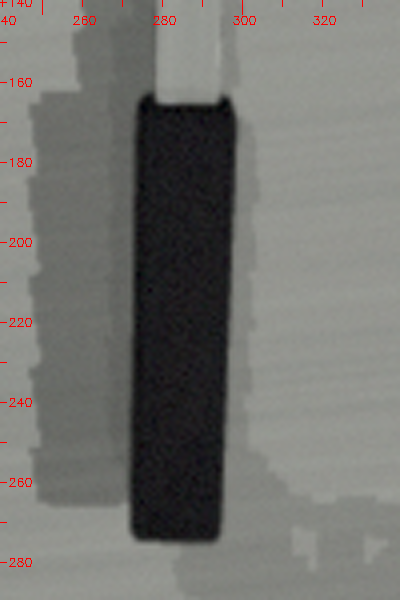

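Run:
```python
from fit import *
G=fit("w3",[(-70,11,22),(-70,-11,22),(35,11,22),(35,-11,22)],[(272,275.3),(294.5,275.3),(274.3,163.3),(298.5,163.3)],[.5,-.31,-.11],"bar")
d=dict(np.load("poses.npz")); d["G"]=G; np.savez("poses.npz",**d)
print("tip",pose(G,[170,0,11])); st()
```

```text
bar [ 0.4935 -0.3127] head -7.52
  res [[-0.4, -1.3], [0.5, -0.8], [-1.0, 0.5], [0.8, 1.1]]
tip [[ 0.66200817 -0.33490352  0.011     ]]
t 3.12 pos [ 0.5022 -0.3101  0.3384] yaw_y -96.26 z [-0.  0. -1.] F [-0.4 -0.4  0.3] M [ 0.02 -0.03 -0.  ] gap 0.998 q [-0.64  0.04  1.85  0.    1.25  1.04]
```

```bash
python3 - <<'E'
from fit import *
print(plane("w3",236,355,.006),plane("t1",350,285,.006),plane("t1",340,295,.006),plane("w3",100,265,.006), plane("w3",400,20,.05),plane("t1",385,203,.05))
E
python3 -m handwheel '[[0,[-0.9,-0.3,-13],-1.3],[0,[-0.9,-0.3,-13],-1.3],[0,[-0.9,-0.3,-13],-1.3],[0,[-0.9,-0.3,-13],-1.3],[0,[-0.9,-0.3,-13],-1.3]]'; python3 -c "from h import *;st()"
```

```text
[ 0.3221212  -0.24093122  0.006     ] [ 0.30899568 -0.23694778  0.006     ] [ 0.27432748 -0.19944991  0.006     ] [ 0.44496403 -0.12412506  0.006     ] [ 0.6226515  -0.40333801  0.05      ] [ 0.59794873 -0.36909862  0.05      ]
clock: 3.53
position: [0.4919, -0.3119, 0.205]
eef_rot: [0.998, -0.065, -0.003, -0.002]
force: [-0.7, -0.4, -0.5]
finger_gap: 0.996
t 3.53 pos [ 0.4919 -0.3119  0.205 ] yaw_y -97.48 z [-0.006  0.005 -1.   ] F [-0.7 -0.4 -0.5] M [ 0.04 -0.03  0.07] gap 0.996 q [-0.66  0.19  1.94  0.    1.02  1.04]
```

```bash
python3 -m handwheel '[[0,[0.1,0,-2],0],[0,[0.1,0,-3],0],[0,[0.1,0,-3],0],[255,[0.1,0,-3],0],[255,[0.1,0,-3],0],[255,[0.1,0,-3],0],[255,[0.1,0,-3],0],[255,[0.1,0,-3],0]]'
python3 - <<'E'
from h import *
grab("wrist","w4");st()
E
```

```text
clock: 4.2
position: [0.4932, -0.3121, 0.176]
eef_rot: [0.998, -0.065, -0.003, -0.002]
force: [-0.7, 0.0, 0.7]
finger_gap: 0.304
t 4.25 pos [ 0.4933 -0.3124  0.1763] yaw_y -97.48 z [-0.005  0.004 -1.   ] F [-0.9 -0.3 -1. ] M [0.07 0.07 0.06] gap 0.244 q [-0.66  0.23  1.95 -0.    0.97  1.04]
```

View pics/w4.png

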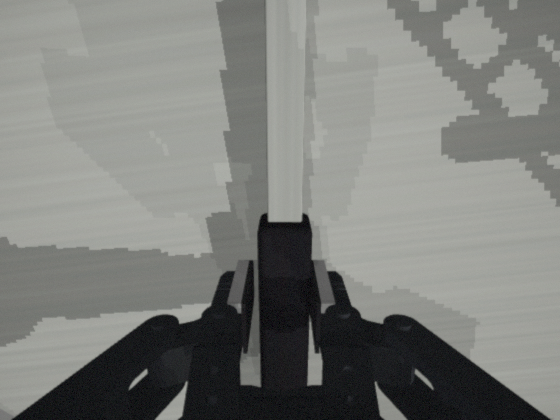

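The jaws are closing on the handle, which is centred between the pads at (285,300). Finishing the grip, then lifting.

```bash
python3 -m handwheel '[[255,[0,0,0],0],[255,[0,0,0],0],[255,[0,0,0],0],[255,[0,0,3],0],[255,[0,0,7],0],[255,[0,0,11],0],[255,[0,0,11],0],[255,[0,0,11],0]]'
python3 - <<'E'
from h import *
grab("wrist","w5");st()
E
```

```text
clock: 4.92
position: [0.4941, -0.3129, 0.2894]
eef_rot: [0.998, -0.065, 0.0, 0.0]
force: [-1.1, 1.1, -3.2]
finger_gap: 0.24
t 4.97 pos [ 0.4932 -0.3122  0.2864] yaw_y -97.48 z [-0.004  0.003 -1.   ] F [ 0.4  0.8 -3.3] M [ 0.03  0.04 -0.02] gap 0.247 q [-0.66  0.08  1.9   0.    1.16  1.04]
```

View pics/w5.png

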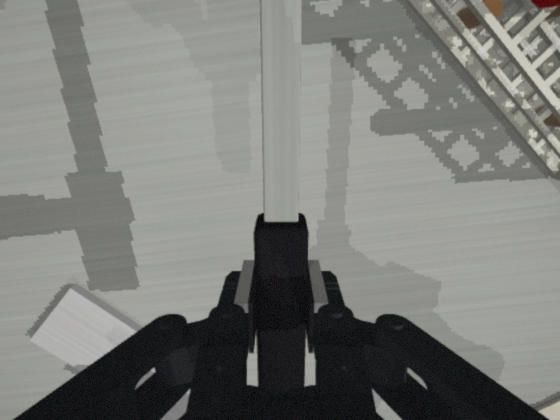

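Bar held level with 3.3 N of weight on the wrist. The tool can't tilt, so I'll tip the bar in the grip by bringing the blade under the fixed hook lip from the side and raising the grip. First, carry it to the entry side.

```bash
cat >> fit.py <<'E'
P=dict(np.load("poses.npz"))
ZO=.165
def go(x,y,z,yaw=5.0,off=None):
    """grip target in stand frame mm (axis height z mm) -> shift cm, turn from current"""
    s=manip.sense(); m=R.from_quat(s["eef_rot"]).as_matrix()[:,1]; cy=np.degrees(np.arctan2(m[1],m[0]))
    w=pose(P["S"],[x,y,z])[0]; w[2]+=ZO; d=(w-s["position"])*100
    t=(yaw-cy+180)%360-180
    print("target",w.round(4),"shift cm",d.round(2),"turn",round(t,2))
def where():
    s=manip.sense(); c,sn=np.cos(P["S"][2]),np.sin(P["S"][2]); d=s["position"][:2]-P["S"][:2]
    print("stand xy",(d@np.array([[c,-sn],[sn,c]])*1000).round(1),"axis z",round((s["position"][2]-ZO)*1000,1))
E
python3 -c "
from fit import *
go(-200,-40,120)"
```

```text
target [ 0.6016 -0.1168  0.285 ] shift cm [10.84 19.54 -0.14] turn 102.48
```

```bash
python3 -m handwheel '[[255,[3,6,0],10],[255,[10.8,19.5,0],102],[255,[10.8,19.5,0],102],[255,[10.8,19.5,0],102],[255,[10.8,19.5,0],102],[255,[10.8,19.5,0],102],[255,[10.8,19.5,0],102],[255,[10.8,19.5,0],102]]'; python3 -c "
from fit import *
st();go(-200,-40,100)"
```

```text
clock: 5.63
position: [0.6006, -0.1153, 0.2823]
eef_rot: [0.905, 0.425, -0.005, -0.002]
force: [0.4, -0.1, -3.7]
finger_gap: 0.241
t 5.63 pos [ 0.6006 -0.1153  0.2823] yaw_y -39.66 z [-0.012 -0.    -1.   ] F [ 0.4 -0.1 -3.7] M [-0.07 -0.01 -0.04] gap 0.241 q [-0.28  0.15  1.84 -0.    1.17  0.42]
target [ 0.6016 -0.1168  0.265 ] shift cm [ 0.1  -0.15 -1.73] turn 44.66
```

```bash
python3 -m handwheel '[[255,[0.1,-0.1,0],44.7],[255,[0.1,-0.1,0],44.7],[255,[0.1,-0.1,0],44.7],[255,[0.1,-0.1,0],44.7],[255,[0.1,-0.1,0],44.7],[255,[0.1,-0.1,0],44.7],[255,[0.1,-0.1,0],44.7],[255,[0.1,-0.1,-2],44.7]]'
python3 - <<'E'
from fit import *
st();where();go(-200,-40,36); grab("wrist","w6")
E
```

```text
clock: 6.3
position: [0.6021, -0.1164, 0.2628]
eef_rot: [0.675, 0.738, -0.005, 0.001]
force: [1.2, -0.2, -2.5]
finger_gap: 0.246
t 6.3 pos [ 0.6021 -0.1164  0.2628] yaw_y 5.12 z [-0.006 -0.009 -1.   ] F [ 1.2 -0.2 -2.5] M [-0.05 -0.1  -0.03] gap 0.246 q [-0.28  0.17  1.85 -0.01  1.13 -0.36]
stand xy [-199.6  -40.5] axis z 97.8
target [ 0.6016 -0.1168  0.201 ] shift cm [-0.05 -0.04 -6.18] turn -0.12
```

View pics/w6.png

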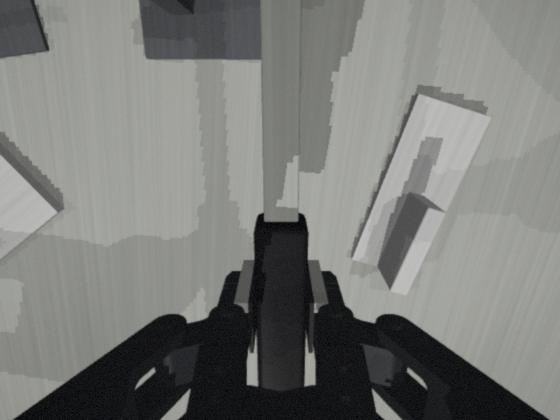

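```bash
python3 -m handwheel '[[255,[0,0,-2],0],[255,[0,0,-4],0],[255,[0,0,-6.2],0],[255,[0,0,-6.2],0],[255,[0,0,-6.2],0]]'
python3 - <<'E'
from fit import *
st();where();go(-200,-2,35); grab("scene","s2");crop("s2",240,160,360,280,6,"s2a")
E
```

```text
clock: 6.77
position: [0.5978, -0.1153, 0.1901]
eef_rot: [0.675, 0.737, -0.01, -0.008]
force: [0.3, -0.3, -2.6]
finger_gap: 0.244
t 6.77 pos [ 0.5978 -0.1153  0.1901] yaw_y 5.04 z [-0.024 -0.004 -1.   ] F [ 0.3 -0.3 -2.6] M [-0.03 -0.07 -0.03] gap 0.244 q [-0.28  0.26  1.88 -0.01  1.02 -0.36]
stand xy [-198.1  -36.4] axis z 25.1
target [ 0.5637 -0.1201  0.2   ] shift cm [-3.41 -0.49  0.99] turn -0.04
```

View pics/s2a.png

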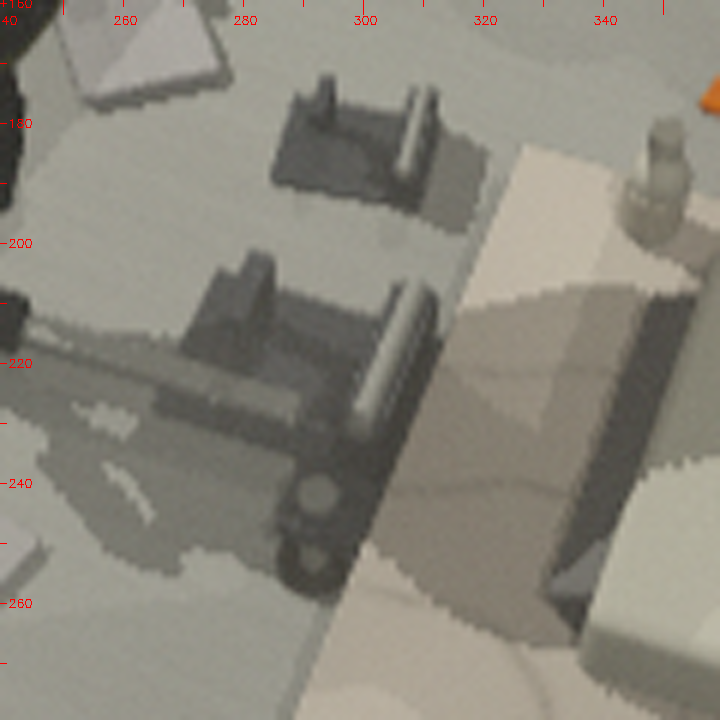

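```bash
python3 -m handwheel '[[255,[0,0,1],0],[255,[0,0,1],0],[255,[0,0,1],0]]'
python3 - <<'E'
from fit import *
st();where();go(-200,-2,35)
E
```

```text
clock: 7.07
position: [0.6001, -0.1159, 0.2052]
eef_rot: [0.675, 0.737, -0.007, -0.003]
force: [1.0, -0.8, -3.1]
finger_gap: 0.243
t 7.07 pos [ 0.6001 -0.1159  0.2052] yaw_y 5.04 z [-0.015 -0.006 -1.   ] F [ 1.  -0.8 -3.1] M [ 0.04 -0.04  0.02] gap 0.243 q [-0.28  0.24  1.88 -0.01  1.04 -0.36]
stand xy [-199.   -38.5] axis z 40.2
target [ 0.5637 -0.1201  0.2   ] shift cm [-3.63 -0.42 -0.52] turn -0.04
```

```bash
python3 -m handwheel '[[255,[0,0,-0.6],0],[255,[0,0,-0.6],0],[255,[0,0,-0.6],0],[255,[-0.8,-0.1,-0.6],0],[255,[-1.6,-0.2,-0.6],0],[255,[-2.4,-0.3,-0.6],0],[255,[-2.4,-0.3,-0.6],0],[255,[-2.4,-0.3,-0.6],0]]'
python3 - <<'E'
from fit import *
st();where();go(-200,-2,35)
E
```

```text
clock: 7.73
position: [0.5753, -0.1189, 0.199]
eef_rot: [0.675, 0.737, -0.007, -0.004]
force: [0.6, -0.6, -2.6]
finger_gap: 0.239
t 7.73 pos [ 0.5753 -0.1189  0.199 ] yaw_y 5.01 z [-0.015 -0.006 -1.   ] F [ 0.6 -0.6 -2.6] M [ 0.04 -0.04  0.03] gap 0.239 q [-0.29  0.2   1.93 -0.01  1.02 -0.37]
stand xy [-199.8  -13.6] axis z 34.0
target [ 0.5637 -0.1201  0.2   ] shift cm [-1.15 -0.12  0.1 ] turn -0.01
```

```bash
python3 -m handwheel '[[255,[-0.6,-0.1,0],0],[255,[-1.1,-0.1,0],0],[255,[-1.1,-0.1,0],0],[255,[-1.1,-0.1,0.7],0],[255,[-1.1,-0.1,1.4],0],[255,[-1.1,-0.1,2.1],0],[255,[-1.1,-0.1,2.8],0],[255,[-1.1,-0.1,2.8],0]]'
python3 - <<'E'
from fit import *
st();where();grab("scene","s3");crop("s3",220,150,340,270,6,"s3a");grab("wrist","w7")
E
```

```text
clock: 8.4
position: [0.5647, -0.12, 0.2286]
eef_rot: [0.675, 0.738, -0.007, -0.003]
force: [0.0, 0.2, -7.1]
finger_gap: 0.243
t 8.4 pos [ 0.5647 -0.12    0.2286] yaw_y 5.06 z [-0.014 -0.007 -1.   ] F [ 0.   0.2 -7.1] M [-0.51  0.05  0.05] gap 0.243 q [-0.3   0.14  1.95 -0.01  1.06 -0.38]
stand xy [-200.    -2.9] axis z 63.6
```

View pics/s3a.png

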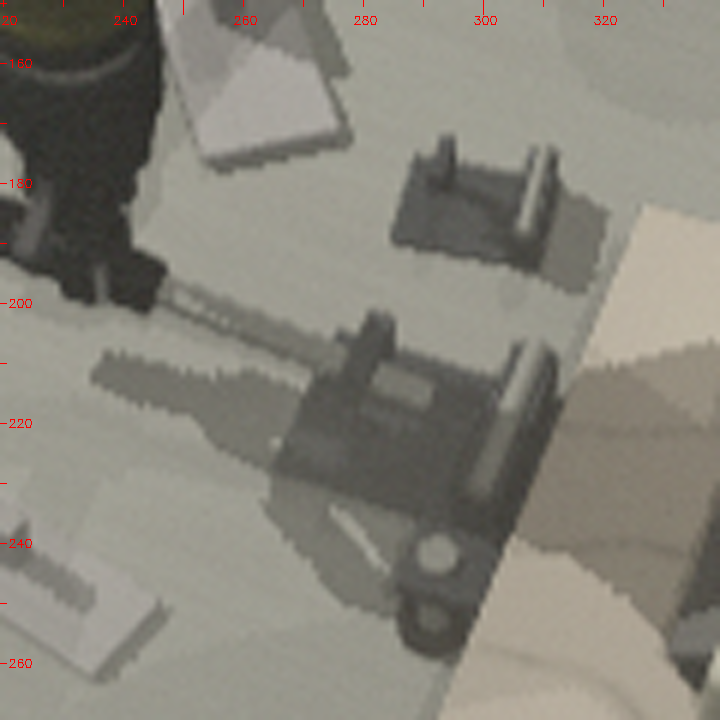

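View pics/w7.png

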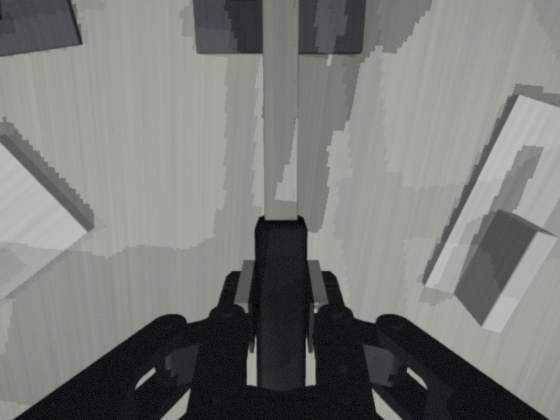

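The bar pivots in the grip with only about 4 N at the lip. The scene shows the blade passing under the lip at (283,212). Continue raising.

```bash
python3 -m handwheel '[[255,[0,0,0.9],0],[255,[0,0,1.8],0],[255,[0,0,2.7],0],[255,[0,0,3.6],0],[255,[0,0,4.3],0],[255,[0,0,4.3],0],[255,[0,0,4.3],0]]'
python3 - <<'E'
from fit import *
st();where();grab("scene","s4");crop("s4",220,150,340,270,6,"s4a");grab("wrist","w8")
E
```

```text
clock: 9.08
position: [0.5651, -0.1205, 0.2724]
eef_rot: [0.676, 0.737, -0.007, -0.001]
force: [0.5, -1.6, -4.6]
finger_gap: 0.24
t 9.08 pos [ 0.5651 -0.1205  0.2724] yaw_y 5.01 z [-0.011 -0.008 -1.   ] F [ 0.5 -1.6 -4.6] M [-0.33 -0.05 -0.04] gap 0.24 q [-0.3   0.09  1.92 -0.01  1.14 -0.38]
stand xy [-200.5   -3.3] axis z 107.4
```

View pics/s4a.png

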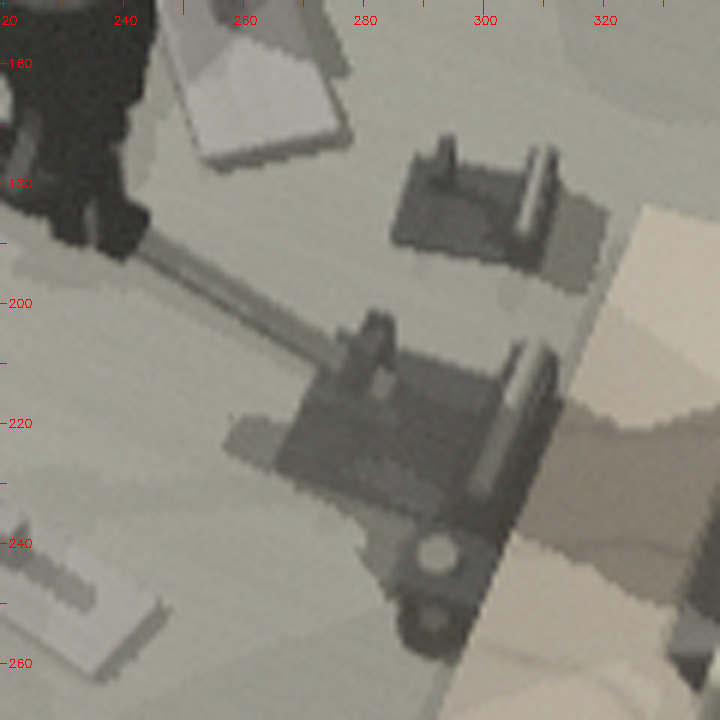

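View pics/w8.png

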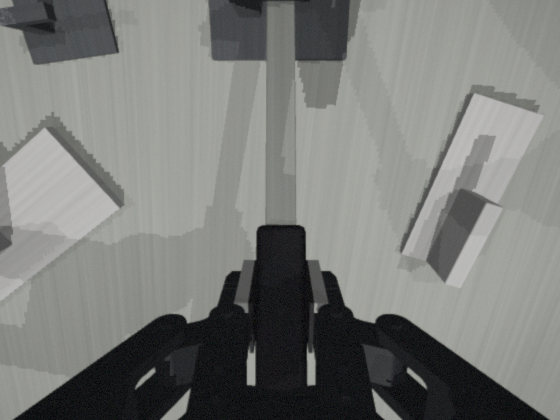

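Tilt is now about 0.48 rad. Back out from under the lip: slightly down, sideways, then up.

```bash
python3 -m handwheel '[[255,[0,0,-0.7],0],[255,[0,0,-1],0],[255,[0,0,-1],0],[255,[1.5,0.1,-1],0],[255,[3.2,0.3,-1],0],[255,[4.7,0.4,-1],0],[255,[4.7,0.4,-1],0],[255,[4.7,0.4,0],0]]'
python3 - <<'E'
from fit import *
st();where();go(-157.8,-61,160,23)
E
```

```text
clock: 9.85
position: [0.6111, -0.1159, 0.2687]
eef_rot: [0.675, 0.737, -0.008, -0.005]
force: [-1.1, -0.6, -3.4]
finger_gap: 0.244
t 9.85 pos [ 0.6111 -0.1159  0.2687] yaw_y 5.01 z [-0.018 -0.005 -1.   ] F [-1.1 -0.6 -3.4] M [-0.01  0.09 -0.06] gap 0.244 q [-0.27  0.19  1.82 -0.01  1.15 -0.36]
stand xy [-199.9  -49.5] axis z 103.7
target [ 0.6188 -0.0729  0.325 ] shift cm [0.78 4.3  5.63] turn 17.99
```

```bash
python3 -m handwheel '[[255,[0,0,2.5],0],[255,[0,0,5],0],[255,[0.3,1.5,5.6],6],[255,[0.6,3,5.6],12],[255,[0.8,4.3,5.6],18],[255,[0.8,4.3,5.6],18],[255,[0.8,4.3,5.6],18],[255,[0.8,4.3,5.6],18]]'
python3 - <<'E'
from fit import *
st();where();go(-157.8,-61,140.7,23)
grab("wrist","w9");grab("top","t9");grab("scene","s9"); crop("s9",210,130,350,270,5,"s9a")
E
```

```text
clock: 10.52
position: [0.6185, -0.0732, 0.3247]
eef_rot: [0.553, 0.833, -0.009, -0.004]
force: [0.0, -0.5, -3.5]
finger_gap: 0.241
t 10.52 pos [ 0.6185 -0.0732  0.3247] yaw_y 22.91 z [-0.017 -0.011 -1.   ] F [ 0.  -0.5 -3.5] M [-0.03 -0.05  0.  ] gap 0.241 q [-0.2   0.13  1.78 -0.01  1.24 -0.6 ]
stand xy [-158.   -60.7] axis z 159.7
target [ 0.6188 -0.0729  0.3057] shift cm [ 0.03  0.02 -1.9 ] turn 0.09
```

View pics/w9.png

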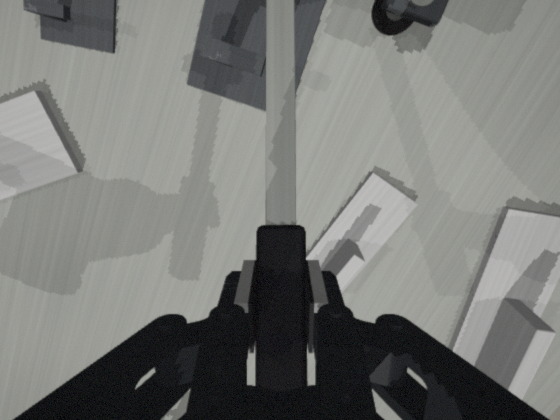

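View pics/s9a.png

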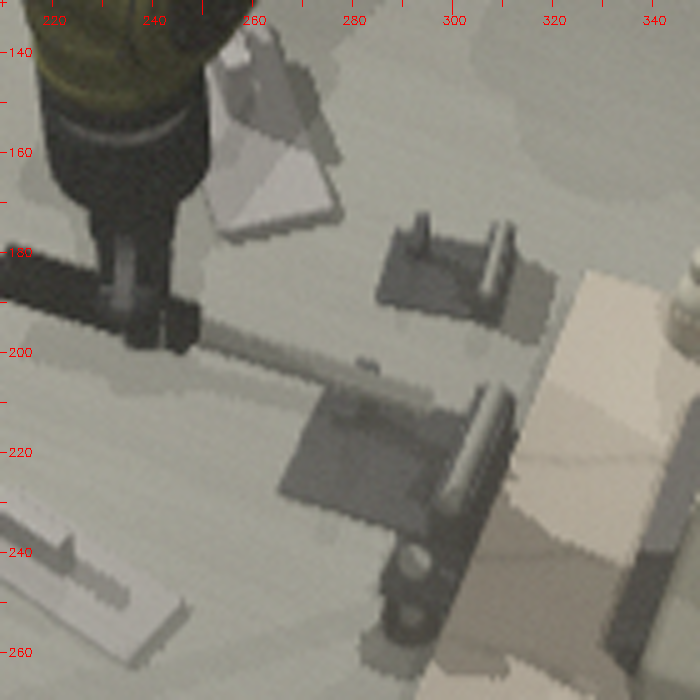

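Run:
```python
from fit import *
for th in (.40,.44,.48,.52):
    u=np.array([np.cos(np.radians(18)),np.sin(np.radians(18))])
    out=[]
    for b in (35,170):
        h=b*np.cos(th); out.append((-158+h*u[0],-60.7+h*u[1],159.7-b*np.sin(th)))
    print(th,np.round(out[1],1),proj("s9",pose(P["S"],out)).round(1).tolist())
```

```text
0.4 [ -9.1 -12.3  93.5] [[251.9, 196.8], [300.1, 210.7]]
0.44 [-11.7 -13.2  87.3] [[251.7, 197.1], [299.0, 212.0]]
0.48 [-14.6 -14.1  81.2] [[251.5, 197.4], [297.7, 213.3]]
0.52 [-17.7 -15.1  75.2] [[251.2, 197.7], [296.4, 214.5]]
```

Run:
```python
from fit import *
crop("s9",230,180,320,240,8,"s9b")
```

```text
(no output)
```

View pics/s9b.png

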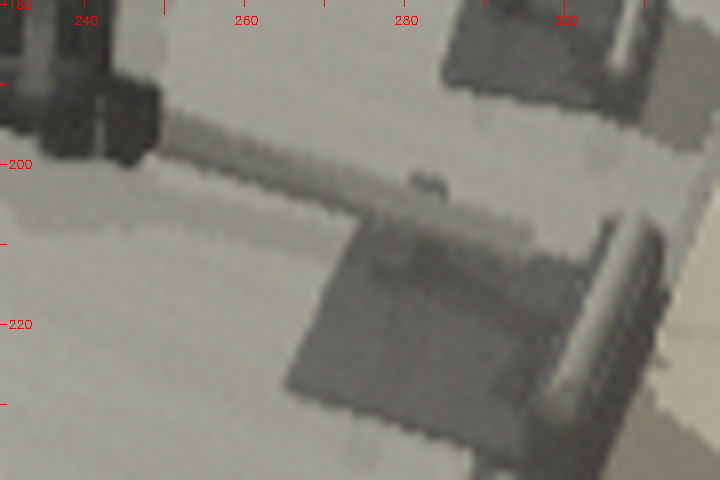

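Run:
```python
from fit import *
print("base",proj("s9",pose(P["S"],[[-100,43,6],[-100,-43,6],[0,-42.5,46],[0,42.5,46]])).round(1).tolist())
u=np.array([np.cos(np.radians(18)),np.sin(np.radians(18))])
for sh in (0,-3,-6):
  for th in (.36,.40,.44,.48):
    out=[]
    for b in (35+sh,170+sh):
        h=b*np.cos(th); out.append((-158+h*u[0],-60.7+h*u[1],159.7-b*np.sin(th)))
    # top faces
    print(sh,th,np.round(out[1],1),proj("s9",pose(P["S"],out)).round(1).tolist(),"w",proj("w9",pose(P["S"],[out[0]])).round(1).tolist())
```

```text
base [[275.2, 204.4], [264.2, 227.8], [298.9, 230.6], [309.0, 206.3]]
0 0.36 [ -6.7 -11.5  99.8] [[252.1, 196.5], [301.2, 209.3]] w [[285.2, 206.1]]
0 0.4 [ -9.1 -12.3  93.5] [[251.9, 196.8], [300.1, 210.7]] w [[285.2, 206.3]]
0 0.44 [-11.7 -13.2  87.3] [[251.7, 197.1], [299.0, 212.0]] w [[285.2, 206.6]]
0 0.48 [-14.6 -14.1  81.2] [[251.5, 197.4], [297.7, 213.3]] w [[285.3, 207.0]]
-3 0.36 [ -9.4 -12.4 100.9] [[251.0, 196.2], [300.1, 209.0]] w [[285.2, 212.8]]
-3 0.4 [-11.7 -13.2  94.7] [[250.8, 196.5], [299.1, 210.4]] w [[285.2, 212.9]]
-3 0.44 [-14.3 -14.   88.6] [[250.6, 196.8], [298.0, 211.7]] w [[285.2, 213.1]]
-3 0.48 [-17.1 -14.9  82.6] [[250.4, 197.0], [296.7, 212.9]] w [[285.2, 213.4]]
-6 0.36 [-12.  -13.3 101.9] [[249.8, 195.9], [299.1, 208.7]] w [[285.1, 219.4]]
-6 0.4 [-14.3 -14.   95.8] [[249.7, 196.2], [298.1, 210.1]] w [[285.2, 219.5]]
-6 0.44 [-16.9 -14.8  89.8] [[249.5, 196.4], [296.9, 211.3]] w [[285.2, 219.6]]
-6 0.48 [-19.7 -15.7  84. ] [[249.3, 196.7], [295.8, 212.6]] w [[285.2, 219.8]]
```

Run:
```python
from fit import *
crop("w9",240,0,330,100,6,"w9a");crop("w9",240,190,330,290,6,"w9b")
crop("t9",240,190,320,250,9,"t9a")
```

```text
(no output)
```

View pics/w9a.png

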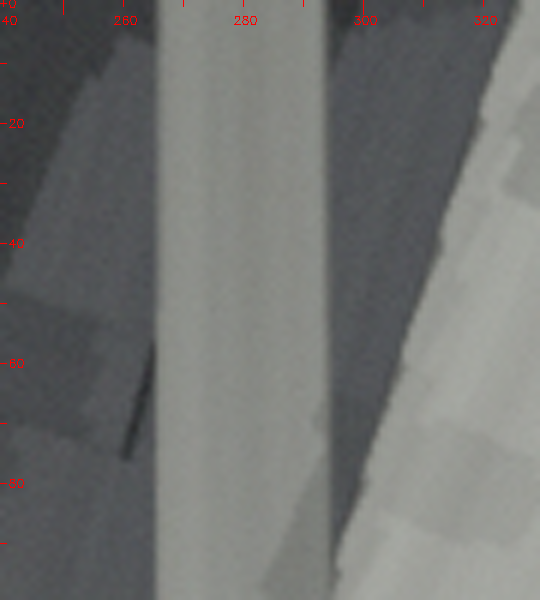

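View pics/w9b.png

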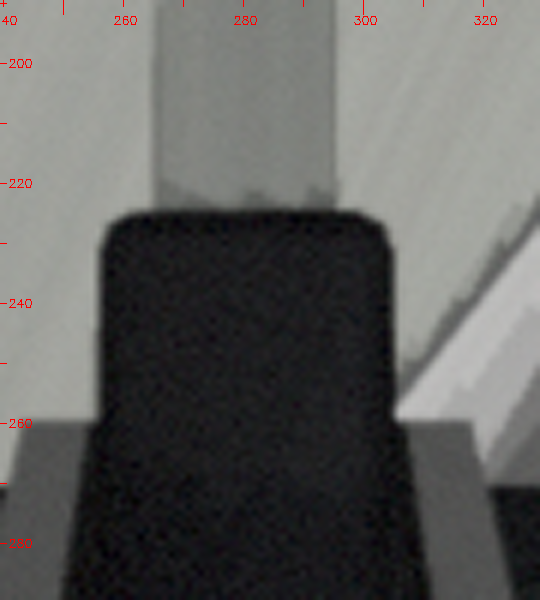

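View pics/t9a.png

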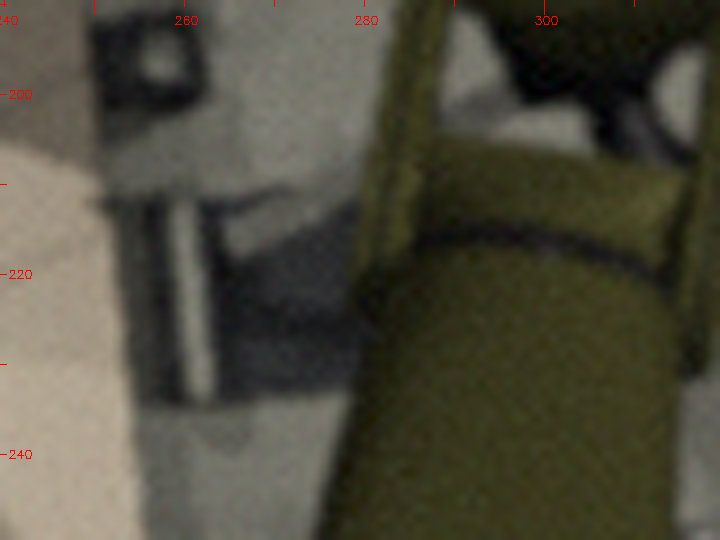

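Run:
```python
from fit import *
for fn,rows in (("w5",[3,50,100,150,200]),("w6",[80,120,150]),("w9",[3,50,100,150,200])):
    f=cv2.GaussianBlur(load(fn)[0].astype(float).sum(2),(1,1),0)
    for r in rows:
        p=f[max(0,r-3):r+4].mean(0); g=np.gradient(p)
        a=np.argmax(abs(g[250:275]))+250; b=np.argmax(abs(g[288:312]))+288
        sub=lambda i:i+0.5*(abs(g[i+1])-abs(g[i-1]))/(2*abs(g[i])-abs(g[i+1])-abs(g[i-1])+1e-9)
        print(fn,r,round(sub(a),1),round(sub(b),1),round(sub(b)-sub(a),1))
```

```text
w5 3 261.2 301.1 39.8
w5 50 262.2 300.8 38.6
w5 100 260.8 298.6 37.8
w5 150 261.7 300.0 38.3
w5 200 262.7 299.1 36.4
w6 80 260.7 298.7 38.0
w6 120 261.6 297.9 36.3
w6 150 261.8 297.8 36.0
w9 3 265.9 293.8 27.8
w9 50 265.8 293.9 28.1
w9 100 265.6 295.6 30.0
w9 150 264.7 295.5 30.7
w9 200 264.8 295.8 31.0
```

Run:
```python
from fit import *
def W(fn,rows):
    f=load(fn)[0].astype(float).sum(2); o=[]
    for r in rows:
        p=f[max(0,r-3):r+4].mean(0); g=np.gradient(p)
        a=np.argmax(abs(g[250:275]))+250; b=np.argmax(abs(g[288:312]))+288
        sub=lambda i:i+0.5*(abs(g[i+1])-abs(g[i-1]))/(2*abs(g[i])-abs(g[i+1])-abs(g[i-1])+1e-9)
        o.append(sub(b)-sub(a))
    o=np.array(o); c=np.polyfit(rows,o,1); v1,v2=0,200
    d=[14*342.2/np.polyval(c,v) for v in (v1,v2)]; y=[(v-208.2)/342.2*q for v,q in zip((v1,v2),d)]
    print(fn,o.round(1),"slope",round(.325+np.arctan2(d[0]-d[1],y[1]-y[0]),3))
for fn in ("w4","w5","w7","w8","w9"): W(fn,[3,30,60,90,120,150,180,205])
```

```text
w4 [40.1 39.5 38.5 37.3 36.8 35.5 34.3 33.9] slope 0.006
w5 [39.8 41.1 40.9 40.4 38.7 38.3 36.7 36.5] slope 0.12
w7 [36.1 35.4 34.7 34.2 32.2 33.4 32.7 32.2] slope 0.127
w8 [27.3 27.7 29.7 36.6 30.3 30.9 30.8 31. ] slope 0.489
w9 [27.8 27.8 40.8 31.  29.8 30.7 30.9 31. ] slope 0.351
```

Run:
```python
from fit import *
crop("w5",240,150,330,300,4,"w5b")
crop("w4",240,150,330,300,4,"w4b")
a=cv2.imread("pics/w4b.png");b=cv2.imread("pics/w5b.png");cv2.imwrite("pics/w45.png",np.hstack([a,b]))
```

```text
(no output)
```

View pics/w45.png

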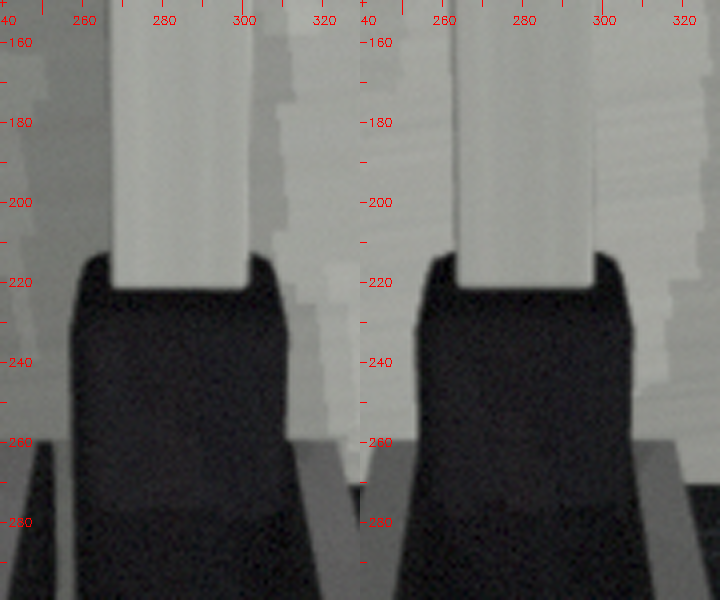

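Run:
```python
from fit import *
u=np.array([np.cos(np.radians(17.9)),np.sin(np.radians(17.9))])
c,s=np.cos(P["S"][2]),np.sin(P["S"][2]); M=np.array([[c,-s],[s,c]])
def inter(uv,lat=0):
    C,d=ray("s9",*uv); o=(C[:2]-P["S"][:2])@M*1000; dd=d[:2]@M*1000
    n=np.array([-u[1],u[0]]); g=np.array([-158,-60.7])+n*lat
    t=-(o-g)@n/(dd@n); p=o+t*dd; return np.round([(p-g)@u, (C[2]+t*d[2])*1000],1)
for lat in (0,2): print(lat,"handle front",inter((250,196.4),lat),"tip",inter((296.5,209.4),lat),inter((297,209.4),lat),inter((296.5,210.2),lat))
```

```text
0 handle front [ 27.5 147.6] tip [146.9  98.9] [148.2  99. ] [147.   95.3]
2 handle front [ 27.2 144.9] tip [147.   96.1] [148.3  96.2] [147.1  92.5]
```

Wrist geometry suggests a slope of 0.45–0.5, the scene picture about 0.4. To settle it I'll put the tip over the gap between crest and slab, and lower gently until the blade feels the crest.

```bash
python3 - <<'E'
from fit import *
go(-128.9,-51.4,140,23)
E
python3 -m handwheel '[[255,[-0.1,0.8,0],0],[255,[-0.5,2,0],0],[255,[-0.5,2,-0.2],0],[255,[-1.1,2.8,-1],0],[255,[-1.1,2.8,-1.7],0],[255,[-1.1,2.8,-1.7],0],[255,[-1.1,2.8,-1.7],0]]'
python3 - <<'E'
from fit import *
st();where();go(-128.9,-51.4,130,23)
grab("scene","s10"); crop("s10",240,180,330,240,8,"s10b")
E
```

```text
target [ 0.6067 -0.045   0.305 ] shift cm [-1.2   2.86 -1.96] turn 0.08
clock: 11.25
position: [0.6073, -0.0452, 0.3061]
eef_rot: [0.552, 0.834, -0.01, -0.005]
force: [-0.2, 0.2, -2.8]
finger_gap: 0.243
t 11.25 pos [ 0.6073 -0.0452  0.3061] yaw_y 22.94 z [-0.019 -0.011 -1.   ] F [-0.2  0.2 -2.8] M [ 0.02 -0.05 -0.04] gap 0.243 q [-0.16  0.12  1.83 -0.01  1.21 -0.56]
stand xy [-129.2  -51.9] axis z 141.1
target [ 0.6067 -0.045   0.295 ] shift cm [-0.05  0.03 -1.11] turn 0.06
```

View pics/s10b.png

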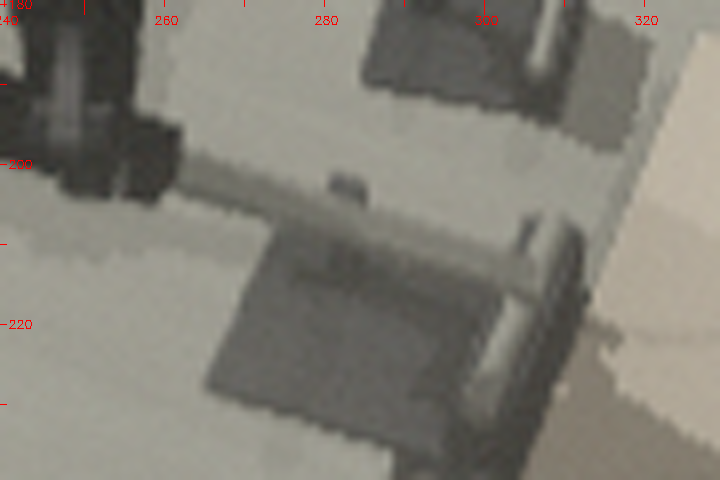

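```bash
python3 -m handwheel '[[255,[0,0,-0.4],0],[255,[0,0,-0.8],0],[255,[0,0,-1.2],0],[255,[0,0,-1.2],0]]' | grep -E "force|position"; python3 -m handwheel '[[255,[0,0,-0.3],0],[255,[0,0,-0.3],0],[255,[0,0,-0.3],0]]'| grep -E "force|position";python3 -m handwheel '[[255,[0,0,-0.3],0],[255,[0,0,-0.3],0],[255,[0,0,-0.3],0]]'| grep -E "force|position"; python3 -c "
from fit import *
st();where()"
```

```text
position: [0.6073, -0.0456, 0.2936]
force: [-0.1, -0.2, -3.7]
position: [0.6072, -0.0456, 0.2902]
force: [-0.3, 0.4, -2.7]
position: [0.6071, -0.0456, 0.287]
force: [0.1, 0.2, -3.0]
t 12.13 pos [ 0.6071 -0.0456  0.287 ] yaw_y 22.91 z [-0.02 -0.01 -1.  ] F [ 0.1  0.2 -3. ] M [-0.01  0.01 -0.03] gap 0.244 q [-0.16  0.14  1.84 -0.01  1.18 -0.56]
stand xy [-129.5  -51.7] axis z 122.0
```

```bash
python3 -m handwheel '[[255,[0,0,-0.2],0],[255,[0,0,-0.2],0],[255,[0,0,-0.2],0]]' | grep -E "force|position"; python3 -m handwheel '[[255,[0,0,-0.2],0],[255,[0,0,-0.2],0],[255,[0,0,-0.2],0]]'| grep -E "force|position";python3 -c "
from fit import *
st();where()"
```

```text
position: [0.6072, -0.0455, 0.2852]
force: [-0.2, 0.5, -2.1]
position: [0.6074, -0.0454, 0.2836]
force: [0.2, 1.5, -0.2]
t 12.63 pos [ 0.6074 -0.0454  0.2836] yaw_y 22.88 z [-0.02  -0.009 -1.   ] F [ 0.2  1.5 -0.2] M [ 0.48  0.1  -0.09] gap 0.238 q [-0.16  0.14  1.84 -0.01  1.17 -0.55]
stand xy [-129.4  -52. ] axis z 118.6
```

```bash
python3 -m handwheel '[[255,[0,0,-0.2],0],[255,[0,0,-0.2],0],[255,[0,0,-0.2],0]]' | grep -E "force|position"; python3 -c "
from fit import *
st();where()"
```

```text
position: [0.6075, -0.0454, 0.2819]
force: [0.1, -0.4, 0.6]
t 12.88 pos [ 0.6075 -0.0454  0.2819] yaw_y 22.86 z [-0.019 -0.009 -1.   ] F [ 0.1 -0.4  0.6] M [ 0.65  0.2  -0.01] gap 0.24 q [-0.16  0.14  1.84 -0.01  1.17 -0.55]
stand xy [-129.4  -52.1] axis z 116.9
```

Contact came at an axis height of about 119 mm, which gives a slope of about 0.46 rad. Raise slightly, then slide in along the bar.

```bash
python3 -m handwheel '[[255,[0,0,0.2],0],[255,[-0.2,0.5,-0.05],0],[255,[-0.4,1,-0.3],0],[255,[-0.6,1.5,-0.6],0],[255,[-0.8,2,-0.85],0],[255,[-1,2.4,-1.1],0],[255,[-1,2.4,-1.1],0],[255,[-1,2.4,-1.1],0]]'
python3 - <<'E'
from fit import *
st();where();
grab("scene","s11"); crop("s11",250,180,340,240,8,"s11b")
E
```

```text
clock: 13.55
position: [0.597, -0.0206, 0.2702]
eef_rot: [0.553, 0.833, -0.009, -0.007]
force: [-0.1, 3.3, -0.5]
finger_gap: 0.239
t 13.55 pos [ 0.597  -0.0206  0.2702] yaw_y 22.89 z [-0.021 -0.007 -1.   ] F [-0.1  3.3 -0.5] M [ 0.77  0.23 -0.07] gap 0.239 q [-0.12  0.13  1.88 -0.01  1.15 -0.52]
stand xy [-103.7  -43.8] axis z 105.2
```

View pics/s11b.png

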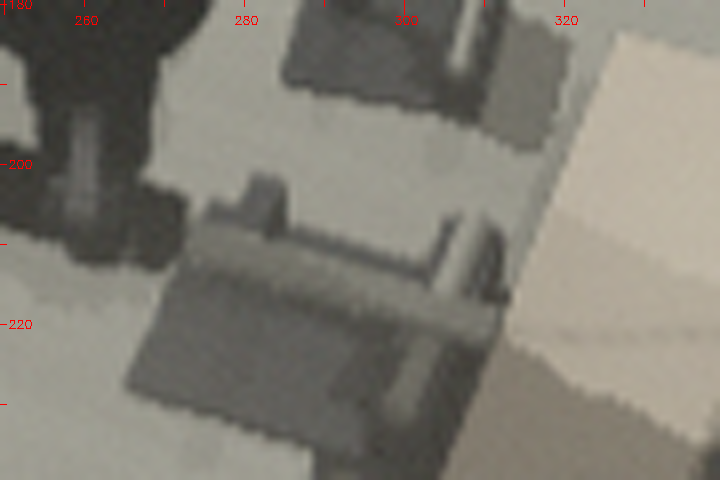

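Bar is in over the crest, its tip passing under the slab edge at (312,219). Now lower the handle to the start of edge contact.

```bash
python3 -m handwheel '[[255,[0.1,-0.25,-0.4],0],[255,[0.2,-0.5,-0.8],0],[255,[0.3,-0.7,-1.2],0],[255,[0.4,-0.9,-1.6],0],[255,[0.45,-1.1,-2],0],[255,[0.5,-1.2,-2.4],0],[255,[0.5,-1.2,-2.4],0]]'
python3 - <<'E'
from fit import *
st();where();
grab("scene","s12"); crop("s12",250,180,340,240,8,"s12b")
E
```

```text
clock: 14.18
position: [0.6022, -0.0334, 0.2455]
eef_rot: [0.553, 0.833, -0.009, -0.006]
force: [0.8, 1.4, 0.2]
finger_gap: 0.242
t 14.18 pos [ 0.6022 -0.0334  0.2455] yaw_y 22.85 z [-0.021 -0.008 -1.   ] F [0.8 1.4 0.2] M [ 0.62  0.09 -0.11] gap 0.242 q [-0.14  0.18  1.88 -0.01  1.11 -0.54]
stand xy [-117.   -47.9] axis z 80.5
```

View pics/s12b.png

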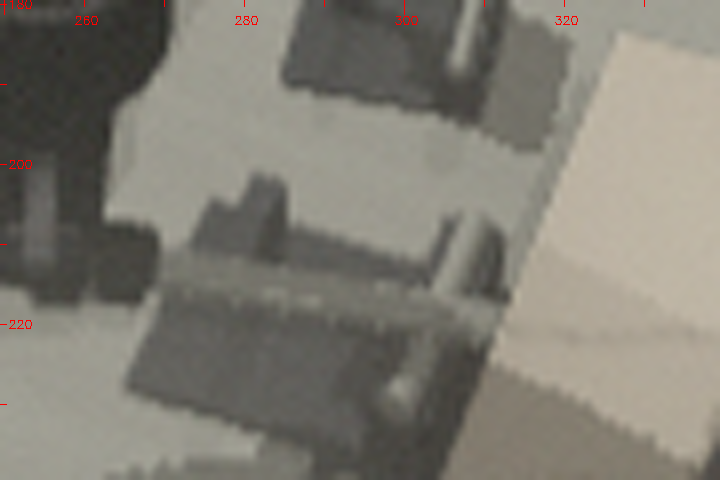

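Run:
```python
from fit import *
# project via w-camera relative to tool: point at tool-frame (fwd a, up b rel. axis)
E0=None
def pr(fn,a,b,pos,yaw,lat=0):
    h=np.radians(yaw+90); c=np.array([np.cos(h),np.sin(h)]); 
    p=np.array([pos[0],pos[1],pos[2]-.165])+np.array([c[0]*a,c[1]*a,b])/1000
    return proj(fn,p)[0].round(1)
for fn,pos,yaw,th in (("w4",[.4933,-.3124,.1763],-97.48,0),("w5",[.4932,-.3122,.2864],-97.48,0),("w9",[.6185,-.0732,.3247],22.91,.47)):
    for sh in (0,-3,-6):
        c,s=np.cos(th),np.sin(th)
        cor=lambda x,z:(x*c+z*s,-x*s+z*c)
        print(fn,sh,"handle front top",pr(fn,*cor(35+sh,11),pos,yaw),"blade root top",pr(fn,*cor(35+sh,4),pos,yaw))
```

```text
w4 0 handle front top [283.7 223.1] blade root top [283.6 216.7]
w4 -3 handle front top [283.6 230.3] blade root top [283.6 223.7]
w4 -6 handle front top [283.6 237.4] blade root top [283.5 230.5]
w5 0 handle front top [280.2 224.6] blade root top [280.2 218.5]
w5 -3 handle front top [280.2 231.6] blade root top [280.2 225.2]
w5 -6 handle front top [280.2 238.5] blade root top [280.2 231.8]
w9 0 handle front top [285.1 203.3] blade root top [285.2 205.7]
w9 -3 handle front top [285.1 210.2] blade root top [285.2 212.3]
w9 -6 handle front top [285.  217.1] blade root top [285.1 218.9]
```

Run:
```python
from fit import *
grab("wrist","w12"); st()
crop("w12",200,0,360,300,2.6,"w12a")
```

```text
t 14.28 pos [ 0.6023 -0.0331  0.2462] yaw_y 22.88 z [-0.021 -0.008 -1.   ] F [-0.1 -0.1 -1.2] M [ 0.39  0.04 -0.07] gap 0.245 q [-0.14  0.17  1.88 -0.01  1.11 -0.54]
```

View pics/w12.png

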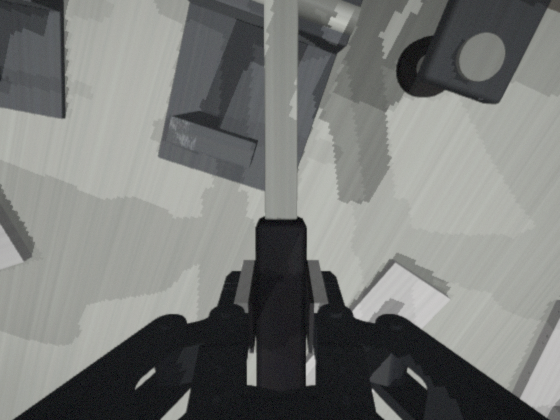

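Geometry holds: the blade runs beside the lip on the open side and over the crest. Now lever gently.

```bash
python3 -m handwheel '[[255,[0,0,-0.25],0],[255,[0,0,-0.5],0],[255,[0,0,-0.75],0],[255,[0,0,-1],0],[255,[0,0,-1.25],0],[255,[0,0,-1.5],0],[255,[0,0,-1.75],0],[255,[0,0,-2],0]]'
python3 - <<'E'
from fit import *
st();where()
E
```

```text
clock: 14.95
position: [0.6042, -0.0349, 0.2303]
eef_rot: [0.552, 0.834, -0.01, -0.002]
force: [-0.1, -9.0, 14.5]
finger_gap: 0.24
t 14.95 pos [ 0.6042 -0.0349  0.2303] yaw_y 23.0 z [-0.014 -0.014 -1.   ] F [-0.1 -9.  14.5] M [-1.    0.43  0.38] gap 0.24 q [-0.14  0.2   1.88 -0.02  1.08 -0.54]
stand xy [-118.7  -49.8] axis z 65.3
```

Run:
```python
from fit import *
grab("scene","s13"); crop("s13",250,180,350,260,8,"s13b"); grab("wrist","w13")
```

```text
(no output)
```

View pics/s13b.png

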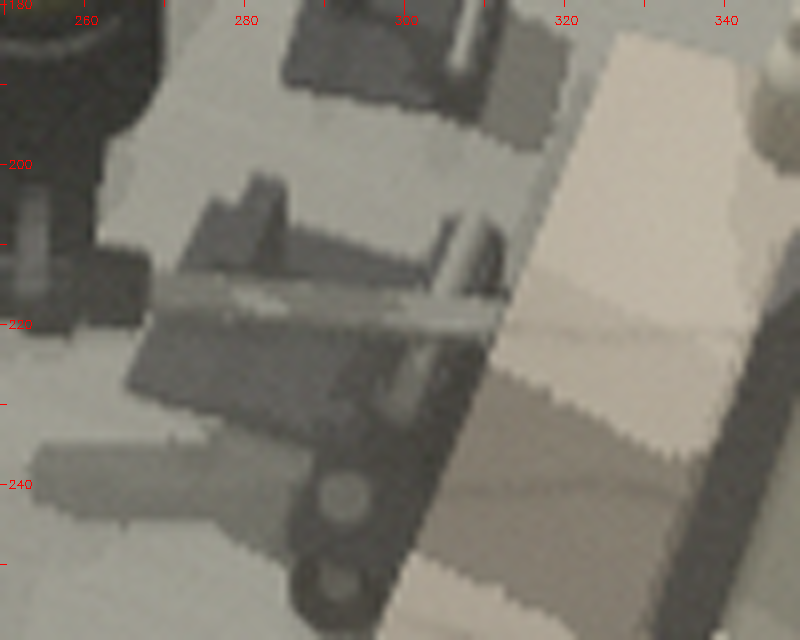

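View pics/w13.png

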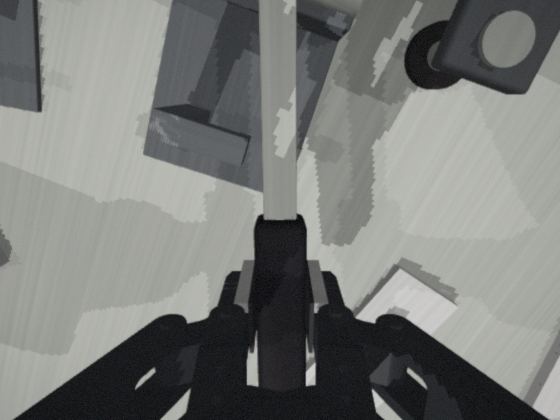

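```bash
python3 -m handwheel '[[255,[-0.1,0.15,-0.25],0],[255,[-0.15,0.2,-0.5],0],[255,[-0.15,0.25,-0.75],0],[255,[-0.15,0.25,-1],0],[255,[-0.15,0.25,-1.25],0],[255,[-0.15,0.25,-1.5],0],[255,[-0.15,0.25,-1.75],0],[255,[-0.15,0.25,-2],0]]'
python3 - <<'E'
from fit import *
st();where()
E
```

```text
clock: 15.72
position: [0.6048, -0.0351, 0.2147]
eef_rot: [0.551, 0.835, -0.011, 0.003]
force: [-3.5, -12.3, 17.3]
finger_gap: 0.245
t 15.72 pos [ 0.6048 -0.0351  0.2147] yaw_y 23.16 z [-0.007 -0.023 -1.   ] F [ -3.5 -12.3  17.3] M [-1.41  0.92  0.5 ] gap 0.245 q [-0.14  0.22  1.89 -0.03  1.04 -0.53]
stand xy [-118.9  -50.4] axis z 49.7
```

```bash
python3 -m handwheel '[[255,[0.05,0,-0.25],0],[255,[0.05,0,-0.5],0],[255,[0.05,0,-0.75],0],[255,[0.05,0,-1],0],[255,[0.05,0,-1.2],0],[255,[0.05,0,-1.4],0],[255,[0.05,0,-1.4],0]]'
python3 - <<'E'
from fit import *
st();where(); grab("wrist","w14"); grab("scene","s14"); crop("s14",250,180,350,260,8,"s14b")
E
```

```text
clock: 16.3
position: [0.6059, -0.0357, 0.2036]
eef_rot: [0.55, 0.835, -0.013, 0.004]
force: [-8.4, -2.8, 17.0]
finger_gap: 0.241
t 16.3 pos [ 0.6059 -0.0357  0.2036] yaw_y 23.3 z [-0.007 -0.025 -1.   ] F [-8.4 -2.8 17. ] M [0.14 1.53 0.57] gap 0.241 q [-0.14  0.23  1.89 -0.03  1.02 -0.53]
stand xy [-119.6  -51.4] axis z 38.6
```

View pics/s14b.png

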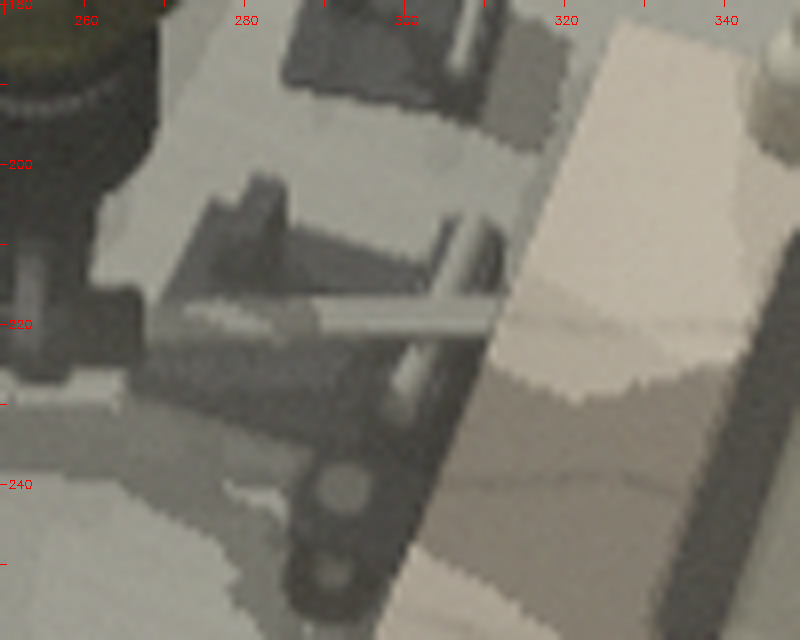

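View pics/w14.png

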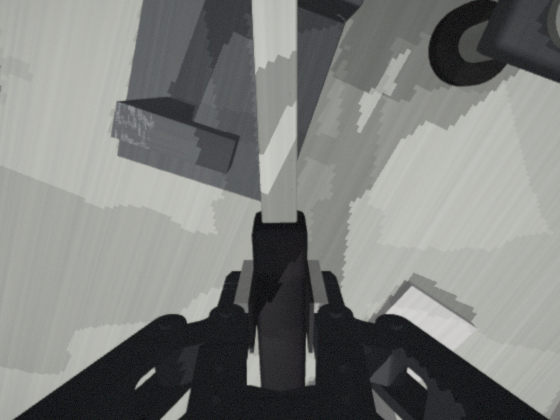

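```bash
python3 -m handwheel '[[255,[0,0,-0.25],0],[255,[0,0,-0.5],0],[255,[0,0,-0.75],0],[255,[0,0,-1],0],[255,[0,0,-1.2],0],[255,[0,0,-1.2],0]]'
python3 - <<'E'
from fit import *
st();where(); grab("wrist","w15")
E
```

```text
clock: 16.9
position: [0.6063, -0.036, 0.1944]
eef_rot: [0.549, 0.836, -0.013, 0.004]
force: [-7.9, -0.2, 15.2]
finger_gap: 0.242
t 16.9 pos [ 0.6063 -0.036   0.1944] yaw_y 23.44 z [-0.008 -0.027 -1.   ] F [-7.9 -0.2 15.2] M [0.24 1.46 0.5 ] gap 0.242 q [-0.14  0.25  1.89 -0.03  1.01 -0.53]
stand xy [-120.   -51.7] axis z 29.4
```

View pics/w15.png

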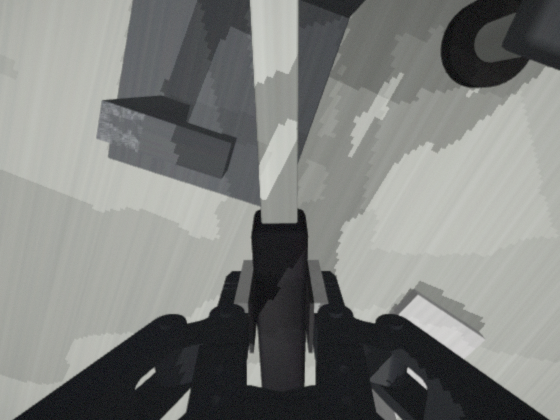

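Run:
```python
from fit import *
s=manip.sense(); m=R.from_quat(s["eef_rot"]).as_matrix(); G=s["position"]+.165*m[:,2]
yaw=np.degrees(np.arctan2(m[1,1],m[0,1])); h=np.radians(yaw+90)
c,sn=np.cos(P["S"][2]),np.sin(P["S"][2]); M=np.array([[c,-sn],[sn,c]])
print("grasp stand",((G[:2]-P["S"][:2])@M*1000).round(1),"z",G[2].round(4))
piv=G[:2]+.153*np.array([np.cos(h),np.sin(h)])
print("pivot",((piv-P["S"][:2])@M*1000).round(1))
for a in (2.5,5,7.5,10,12.5,15,17.5,19):
    r=R.from_euler("z",-a,degrees=True).as_matrix()[:2,:2]
    d=(piv+r@(G[:2]-piv)-G[:2])*100
    g=((G[:2]+d/100)-P["S"][:2])@M*1000
    print(a,d.round(2),g.round(1))
```

```text
grasp stand [-124.3  -50. ] z 0.0295
pivot [20.9 -1.7]
2.5 [-0.62 -0.25] [-126.3  -43.7]
5 [-1.25 -0.48] [-127.9  -37.2]
7.5 [-1.88 -0.67] [-129.4  -30.7]
10 [-2.53 -0.84] [-130.5  -24.1]
12.5 [-3.18 -0.98] [-131.3  -17.5]
15 [-3.84 -1.1 ] [-131.9  -10.8]
17.5 [-4.5  -1.18] [-132.1   -4.2]
19 [-4.9  -1.22] [-132.1   -0.2]
```

```bash
python3 -m handwheel '[[255,[0,0,-0.2],0],[255,[0,0,-0.3],0],[255,[-0.6,-0.25,-0.3],-2.5],[255,[-1.25,-0.48,-0.3],-5],[255,[-1.9,-0.65,-0.3],-7.5],[255,[-2.5,-0.8,-0.3],-10],[255,[-2.5,-0.8,-0.3],-10]]'
python3 - <<'E'
from fit import *
st();where(); grab("wrist","w16"); grab("scene","s16"); crop("s16",250,180,350,260,8,"s16b")
E
```

```text
clock: 17.53
position: [0.582, -0.0449, 0.1944]
eef_rot: [0.619, 0.785, -0.014, 0.005]
force: [-4.3, -3.0, 13.3]
finger_gap: 0.244
t 17.53 pos [ 0.582  -0.0449  0.1944] yaw_y 13.5 z [-0.009 -0.029 -1.   ] F [-4.3 -3.  13.3] M [-0.15  0.89  0.34] gap 0.244 q [-0.16  0.2   1.94 -0.04  1.   -0.38]
stand xy [-126.6  -26.7] axis z 29.4
```

View pics/s16b.png

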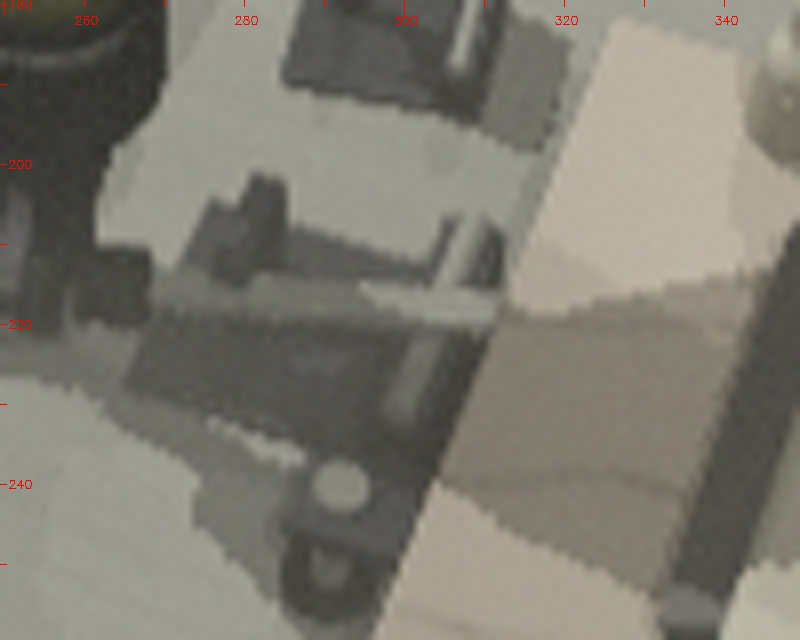

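View pics/w16.png

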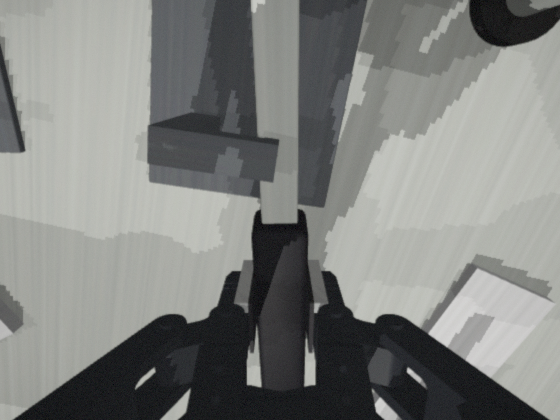

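```bash
python3 -m handwheel '[[255,[0,0,-0.2],0],[255,[-0.6,-0.1,-0.3],-2],[255,[-1.2,-0.2,-0.3],-4],[255,[-1.8,-0.25,-0.3],-6],[255,[-2.4,-0.3,-0.3],-8],[255,[-2.7,-0.3,-0.3],-9.3],[255,[-2.7,-0.3,-0.3],-9.3]]'
python3 - <<'E'
from fit import *
st();where(); grab("wrist","w17"); grab("scene","s17"); crop("s17",250,180,350,260,8,"s17b")
E
```

```text
clock: 18.22
position: [0.5573, -0.0491, 0.1953]
eef_rot: [0.68, 0.733, -0.013, 0.008]
force: [0.0, -5.2, 11.3]
finger_gap: 0.238
t 18.22 pos [ 0.5573 -0.0491  0.1953] yaw_y 4.29 z [-0.006 -0.031 -1.   ] F [ 0.  -5.2 11.3] M [-0.4  -0.03  0.11] gap 0.238 q [-0.18  0.15  2.   -0.04  0.99 -0.23]
stand xy [-128.7   -1.8] axis z 30.3
```

View pics/s17b.png

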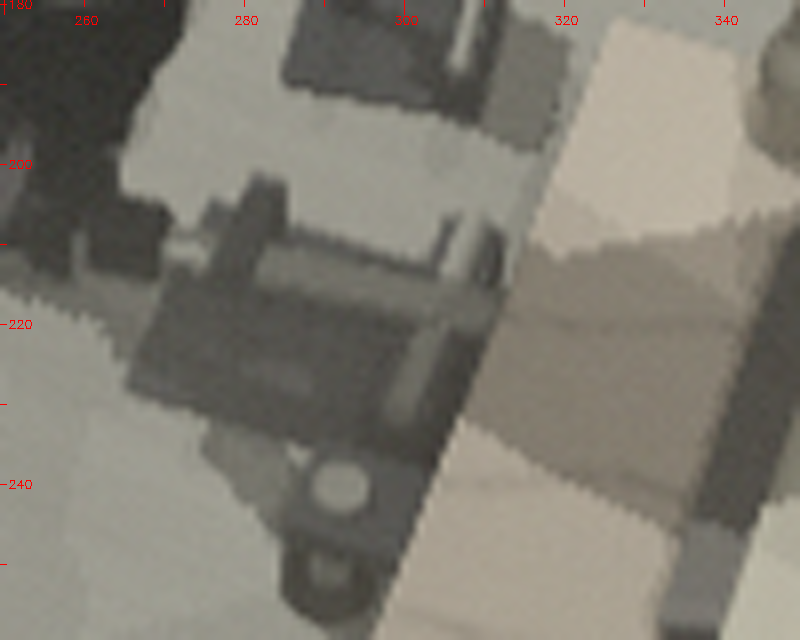

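View pics/w17.png

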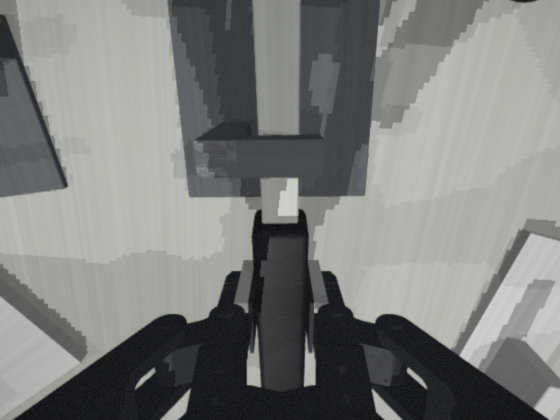

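The blade is fully under the lip at (280,155), its right edge about 3 mm inside the nub. Ease up until it seats.

```bash
python3 -m handwheel '[[255,[0,0,0.2],0],[255,[0,0,0.4],0],[255,[0,0,0.6],0],[255,[0,0,0.8],0],[255,[0,0,0.8],0]]'
python3 - <<'E'
from fit import *
st();where()
E
```

```text
clock: 18.73
position: [0.5573, -0.0495, 0.2012]
eef_rot: [0.679, 0.734, -0.013, 0.01]
force: [9.4, -3.4, -12.9]
finger_gap: 0.24
t 18.73 pos [ 0.5573 -0.0495  0.2012] yaw_y 4.39 z [-0.003 -0.033 -0.999] F [  9.4  -3.4 -12.9] M [-0.93 -1.53  0.23] gap 0.24 q [-0.18  0.14  2.   -0.04  1.   -0.23]
stand xy [-129.1   -1.8] axis z 36.2
```

```bash
python3 -m handwheel '[[255,[0,0,-0.25],0],[255,[0,0,-0.25],0]]'; python3 -m handwheel '[[120,[0,0,0],0],[120,[0,0,0],0],[120,[0,0,0],0],[100,[0,0,0],0]]'
python3 - <<'E'
from fit import *
st();where();grab("wrist","w18")
E
```

```text
clock: 18.9
position: [0.5576, -0.0494, 0.199]
eef_rot: [0.679, 0.734, -0.013, 0.01]
force: [-2.3, 1.0, 9.1]
finger_gap: 0.242
clock: 19.23
position: [0.5573, -0.0493, 0.1984]
eef_rot: [0.679, 0.734, -0.013, 0.009]
force: [-0.5, 0.2, 0.1]
finger_gap: 0.606
t 19.23 pos [ 0.5573 -0.0493  0.1984] yaw_y 4.39 z [-0.004 -0.032 -0.999] F [-0.5  0.2  0.1] M [ 0.05  0.03 -0.  ] gap 0.606 q [-0.18  0.15  2.   -0.04  0.99 -0.23]
stand xy [-128.9   -1.7] axis z 33.4
```

View pics/w18.png

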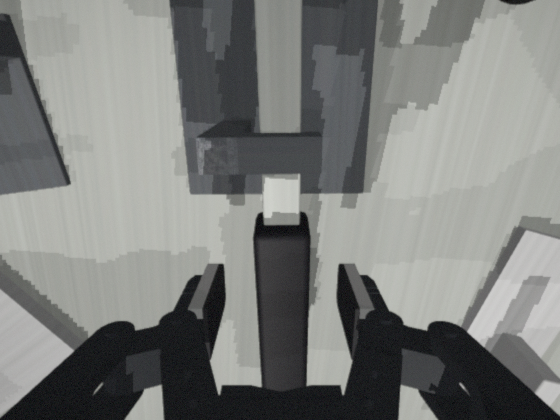

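The bar is released and stays put, with the blade under the lip and zero force on the tool. Go up and over to the shim, looking at the foot on the way.

```bash
cat >> fit.py <<'E'
def gow(w,yaw,zt):
    """grasp-axis world xy (165 mm ahead along tool z) and TCP z -> shift"""
    s=manip.sense(); m=R.from_quat(s["eef_rot"]).as_matrix(); cy=np.degrees(np.arctan2(m[1,1],m[0,1]))
    t=(yaw-cy+180)%360-180
    off=R.from_euler("z",t,degrees=True).as_matrix()@(.16*m[:,2])
    d=np.array([w[0]-off[0],w[1]-off[1],zt])-s["position"]
    print("shift cm",(d*100).round(2),"turn",round(t,2))
E
python3 -m handwheel '[[90,[0,0,2],0],[60,[0,0,5],0],[60,[0,0,9],0],[60,[0,0,13],0],[60,[0,0,16],0],[60,[0,0,16],0]]'
python3 - <<'E'
from fit import *
st();grab("wrist","w19");gow(pose(P["H"],[-38,0,0])[0],-11,.25)
E
```

```text
clock: 19.78
position: [0.5591, -0.0496, 0.3672]
eef_rot: [0.679, 0.733, -0.01, 0.015]
force: [1.8, -0.2, 0.2]
finger_gap: 0.765
t 19.78 pos [ 0.5591 -0.0496  0.3672] yaw_y 4.39 z [ 0.01  -0.035 -0.999] F [ 1.8 -0.2  0.2] M [ 0.02 -0.04  0.01] gap 0.765 q [-0.18 -0.05  1.89 -0.03  1.28 -0.25]
shift cm [ 12.78  -7.47 -11.35] turn -15.38
```

View pics/w19.png

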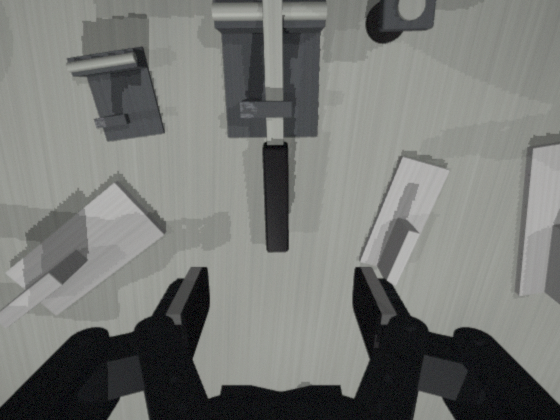

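```bash
python3 - <<'E'
from fit import *
crop("w19",340,140,470,290,4,"w19a")
E
python3 -m handwheel '[[60,[4,-2.5,-2],-5],[60,[8,-5,-5],-10],[60,[12.8,-7.5,-8],-15.4],[60,[12.8,-7.5,-10],-15.4],[60,[12.8,-7.5,-10],-15.4],[60,[12.8,-7.5,-10],-15.4]]' ; python3 -c "
from fit import *
st();grab('wrist','w20')"
```

```text
clock: 20.33
position: [0.6856, -0.1253, 0.2557]
eef_rot: [0.772, 0.635, -0.016, 0.007]
force: [-1.6, -0.9, -0.2]
finger_gap: 0.765
t 20.33 pos [ 0.6856 -0.1253  0.2557] yaw_y -11.1 z [-0.015 -0.031 -0.999] F [-1.6 -0.9 -0.2] M [ 0.05 -0.01  0.01] gap 0.765 q [-0.25  0.35  1.65 -0.04  1.15 -0.04]
```

View pics/w19a.png

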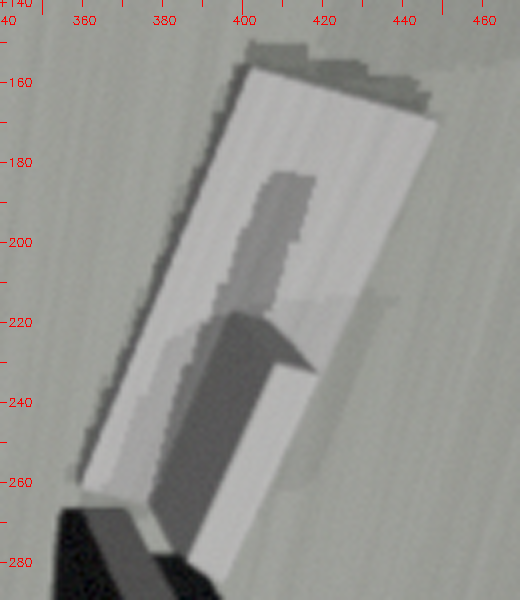

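View pics/w20.png

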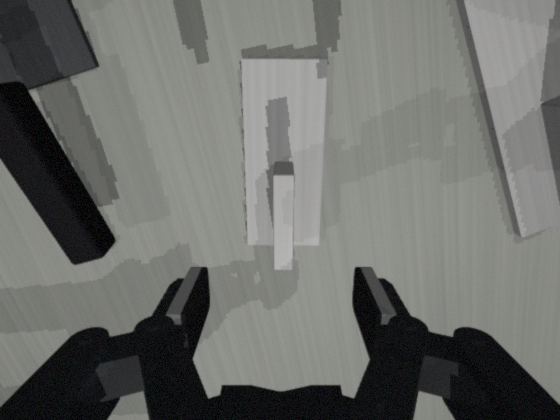

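Run:
```python
from fit import *
H=fit("w20",[(60,25,6),(60,-25,6),(-60,25,6),(-60,-25,6),(-60,6,40),(-60,-6,40),(0,6,40),(0,-6,40)],[(241,59),(328,59),(248,244),(319.5,244),(274.5,269),(293.5,269),(274.5,175.5),(294.5,175.5)],P["H"],"shim")
P["H"]=H; np.savez("poses.npz",**P)
gow(pose(H,[-38,0,0])[0],np.degrees(H[2])-90,.188); st()
```

```text
shim [ 0.6933 -0.0932] head 78.96
  res [[0.5, -0.1], [-0.4, -0.2], [0.4, 0.5], [-0.1, 0.8], [-0.4, 0.7], [0.2, 0.8], [-1.2, -1.2], [0.7, -1.1]]
shift cm [ 0.26 -0.06 -7.05] turn 0.02
t 20.38 pos [ 0.6854 -0.1247  0.2585] yaw_y -11.06 z [-0.012 -0.032 -0.999] F [-0.4  0.9  1.1] M [-0.02  0.04 -0.04] gap 0.76 q [-0.25  0.34  1.65 -0.04  1.16 -0.04]
```

```bash
python3 -m handwheel '[[60,[0.3,0,-3],0],[60,[0.3,0,-5.5],0],[60,[0.3,0,-7],0],[60,[0.3,0,-7],0],[60,[0.3,0,-7],0]]'; python3 -c "
from fit import *
st();gow(pose(P['H'],[-38,0,0])[0],np.degrees(P['H'][2])-90,.188)"
```

```text
clock: 20.8
position: [0.6879, -0.1242, 0.1886]
eef_rot: [0.772, 0.636, -0.015, 0.008]
force: [0.2, 0.4, -0.2]
finger_gap: 0.765
t 20.8 pos [ 0.6879 -0.1242  0.1886] yaw_y -11.04 z [-0.013 -0.032 -0.999] F [ 0.2  0.4 -0.2] M [-0.   -0.04  0.04] gap 0.765 q [-0.25  0.43  1.67 -0.04  1.05 -0.04]
shift cm [ 0.03 -0.12 -0.06] turn -0.0
```

```bash
python3 -m handwheel '[[255,[0,-0.1,0],0],[255,[0,-0.1,0],0],[255,[0,-0.1,0],0],[255,[0,-0.1,0],0],[255,[0,-0.1,0],0],[255,[0,-0.1,0],0],[255,[0,-0.1,0],0]]'; python3 -c "
from fit import *
st();grab('wrist','w21')"
```

```text
clock: 21.38
position: [0.6884, -0.1254, 0.1903]
eef_rot: [0.772, 0.636, -0.015, 0.009]
force: [-2.3, 0.4, 6.3]
finger_gap: 0.125
t 21.38 pos [ 0.6884 -0.1254  0.1903] yaw_y -11.04 z [-0.011 -0.032 -0.999] F [-2.3  0.4  6.3] M [0.03 0.21 0.01] gap 0.125 q [-0.25  0.43  1.66 -0.04  1.05 -0.04]
```

View pics/w21.png

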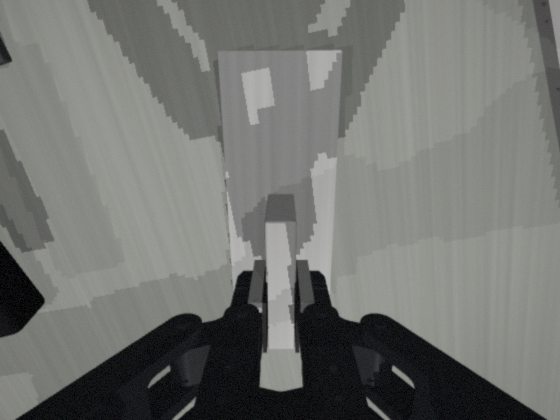

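```bash
python3 -c "
from fit import *
f=pose(P['B'],[-158,-45,0])[0]; b=P['B'][2]
w=f-np.array([np.cos(b),np.sin(b),0])*.119
print(f,w); gow(w,np.degrees(b)-90,.198)"; python3 -m handwheel '[[255,[0,0,0.4],0],[255,[0,0,0.8],0],[255,[0,0,0.8],0],[255,[0,0,0.8],0]]';  python3 -c "
from fit import *
st()"
```

```text
[0.63740201 0.08565971 0.        ] [ 0.64798547 -0.03286873  0.        ]
shift cm [-4.01  9.8   0.77] turn 16.14
clock: 21.77
position: [0.6883, -0.1254, 0.198]
eef_rot: [0.772, 0.636, -0.015, 0.009]
force: [0.3, 0.6, -2.2]
finger_gap: 0.13
t 21.77 pos [ 0.6883 -0.1254  0.198 ] yaw_y -11.04 z [-0.012 -0.032 -0.999] F [ 0.3  0.6 -2.2] M [-0.06 -0.05  0.02] gap 0.13 q [-0.25  0.42  1.66 -0.04  1.06 -0.04]
```

Shim lifted (2.2 N, about 0.25 kg). Move to the pre-position in front of the foot.

```bash
python3 -m handwheel '[[255,[-0.8,2,0],4],[255,[-1.6,4,0],8],[255,[-2.8,7,0],12],[255,[-4,9.8,0],16.1],[255,[-4,9.8,0],16.1],[255,[-4,9.8,0],16.1],[255,[-4,9.8,0],16.1]]';  python3 -c "
from fit import *
st();grab('wrist','w22')"
```

```text
clock: 22.35
position: [0.6486, -0.0279, 0.1979]
eef_rot: [0.676, 0.737, -0.013, 0.011]
force: [-0.5, -0.2, -2.8]
finger_gap: 0.126
t 22.35 pos [ 0.6486 -0.0279  0.1979] yaw_y 4.96 z [-0.002 -0.034 -0.999] F [-0.5 -0.2 -2.8] M [-0.07 -0.01 -0.04] gap 0.126 q [-0.12  0.32  1.79 -0.04  1.03 -0.19]
```

View pics/w22.png

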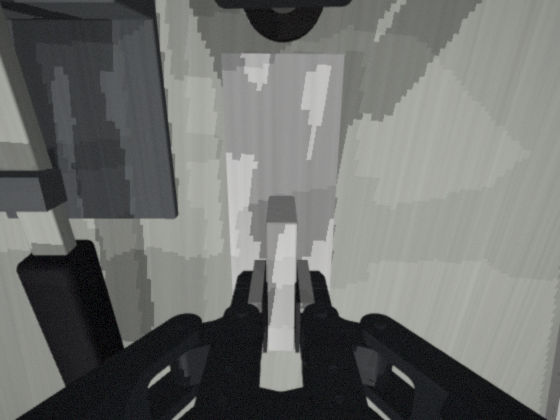

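The foot disc at (283,20) lines up with the shim's middle line (282). Set the shim down on the bench and slide.

```bash
python3 -m handwheel '[[255,[0,0,-0.3],0],[255,[0,0,-0.6],0],[255,[0,0,-0.75],0],[255,[0,0,-0.75],0]]'; python3 -m handwheel '[[255,[-0.1,0.8,0],0],[255,[-0.15,1.7,0],0],[255,[-0.25,2.6,0],0],[255,[-0.3,3.5,0],0],[255,[-0.3,3.5,0],0]]';  python3 -c "
from fit import *
st();grab('wrist','w23')"
```

```text
clock: 22.73
position: [0.6493, -0.0292, 0.1906]
eef_rot: [0.676, 0.736, -0.013, 0.011]
force: [-0.1, -1.0, -0.7]
finger_gap: 0.124
clock: 23.15
position: [0.646, 0.0081, 0.1905]
eef_rot: [0.676, 0.737, -0.013, 0.011]
force: [-0.6, 0.6, -0.6]
finger_gap: 0.122
t 23.15 pos [0.646  0.0081 0.1905] yaw_y 4.98 z [-0.002 -0.033 -0.999] F [-0.6  0.6 -0.6] M [0.2  0.02 0.04] gap 0.122 q [-0.07  0.33  1.8  -0.04  1.02 -0.13]
```

View pics/w23.png

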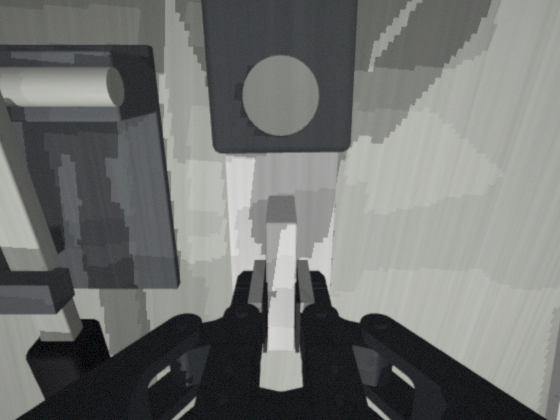

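```bash
python3 -m handwheel '[[255,[-0.05,0.6,0],0],[255,[-0.1,1.2,0],0],[255,[-0.15,1.8,0],0],[255,[-0.2,2.2,0],0],[255,[-0.2,2.2,0],0],[255,[-0.2,2.2,0],0]]';  python3 -c "
from fit import *
st();s=manip.sense();m=R.from_quat(s['eef_rot']).as_matrix();print((.0319-(s['position']+.16*m[:,2])[1])*1000)"
```

```text
clock: 23.7
position: [0.644, 0.03, 0.1904]
eef_rot: [0.675, 0.737, -0.013, 0.011]
force: [0.3, 1.3, -0.8]
finger_gap: 0.126
t 23.7 pos [0.644  0.03   0.1904] yaw_y 5.0 z [-0.002 -0.033 -0.999] F [ 0.3  1.3 -0.8] M [ 0.27 -0.01  0.03] gap 0.126 q [-0.03  0.32  1.8  -0.04  1.02 -0.1 ]
7.216828067912413
```

```bash
python3 -m handwheel '[[255,[0,0.15,0],0],[255,[-0.03,0.3,0],0],[255,[-0.03,0.3,0],0]]'|grep -E "pos|force"; python3 -m handwheel '[[255,[0,0.1,0],0],[255,[0,0.2,0],0],[255,[0,0.2,0],0]]'|grep -E "pos|force";  python3 -c "
from fit import *
st()"
```

```text
position: [0.6437, 0.0329, 0.1905]
force: [0.9, -0.6, -0.2]
position: [0.6437, 0.0349, 0.1905]
force: [-0.6, 0.0, -1.1]
t 24.2 pos [0.6437 0.0349 0.1905] yaw_y 4.98 z [-0.002 -0.033 -0.999] F [-0.6  0.  -1.1] M [ 0.06 -0.05  0.02] gap 0.125 q [-0.02  0.32  1.8  -0.04  1.02 -0.09]
```

```bash
python3 -m handwheel '[[255,[0,0.1,0],0],[255,[0,0.1,0],0],[255,[0,0.1,0],0]]'|grep -E "pos|force";  python3 -c "
from fit import *
st()"
```

```text
position: [0.6437, 0.0359, 0.1905]
force: [-0.6, -1.3, -0.5]
t 24.45 pos [0.6437 0.0359 0.1905] yaw_y 4.98 z [-0.001 -0.033 -0.999] F [-0.6 -1.3 -0.5] M [-0.16 -0.05 -0.01] gap 0.129 q [-0.02  0.32  1.8  -0.04  1.02 -0.09]
```

```bash
python3 -m handwheel '[[255,[0,0.1,0],0],[255,[0,0.1,0],0],[255,[0,0.1,0],0]]'|grep -E "pos|force";  python3 -c "
from fit import *
st()"
```

```text
position: [0.6438, 0.0363, 0.1906]
force: [-0.3, -4.9, -1.0]
t 24.7 pos [0.6438 0.0363 0.1906] yaw_y 5.0 z [-0.002 -0.035 -0.999] F [-0.3 -4.9 -1. ] M [-0.71 -0.04  0.06] gap 0.127 q [-0.02  0.32  1.8  -0.04  1.02 -0.09]
```

The wrist shows 4.9 N of back-force and a matching moment, so the fin touches the foot. Relax slightly and release.

```bash
python3 -m handwheel '[[255,[0,-0.02,0],0],[255,[0,-0.02,0],0]]'|grep -E "pos|force";  python3 -c "
from fit import *
st()"
```

```text
position: [0.6438, 0.0361, 0.1906]
force: [-0.2, -1.8, -0.0]
t 24.87 pos [0.6438 0.0361 0.1906] yaw_y 4.98 z [-0.002 -0.034 -0.999] F [-0.2 -1.8 -0. ] M [-0.19 -0.06 -0.06] gap 0.124 q [-0.02  0.32  1.8  -0.04  1.02 -0.09]
```

```bash
python3 -m handwheel '[[150,[0,0,0],0],[150,[0,0,0],0],[150,[0,0,0],0],[150,[0,0,0],0]]'|grep -E "pos|force|gap"; python3 -m handwheel '[[140,[0,-0.2,1.5],0],[140,[0,-0.5,4],0],[140,[0,-1,7],0],[140,[0,-2,10],0],[140,[0,-3,12],0],[140,[0,-3,12],0]]'|grep -E "pos|force|gap"; python3 -c "
from fit import *
st();grab('wrist','w24');grab('scene','s24');crop('s24',250,180,350,270,7,'s24a')"
```

```text
position: [0.6438, 0.0364, 0.1907]
force: [-0.3, -0.3, 0.4]
finger_gap: 0.412
position: [0.6456, 0.005, 0.3189]
force: [1.3, 0.7, 0.5]
finger_gap: 0.454
t 25.7 pos [0.6456 0.005  0.3189] yaw_y 4.93 z [ 0.011 -0.035 -0.999] F [1.3 0.7 0.5] M [ 0.07 -0.01 -0.02] gap 0.454 q [-0.07  0.18  1.74 -0.04  1.21 -0.14]
```

View pics/w24.png

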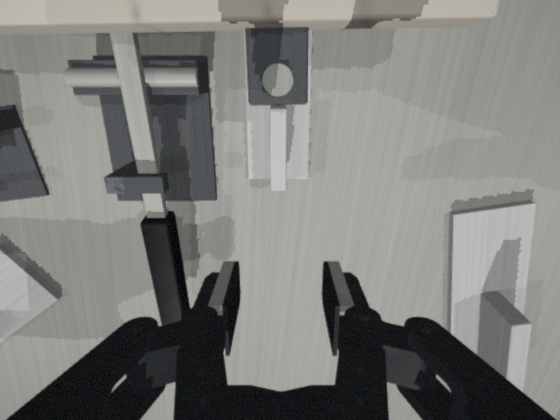

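View pics/s24a.png

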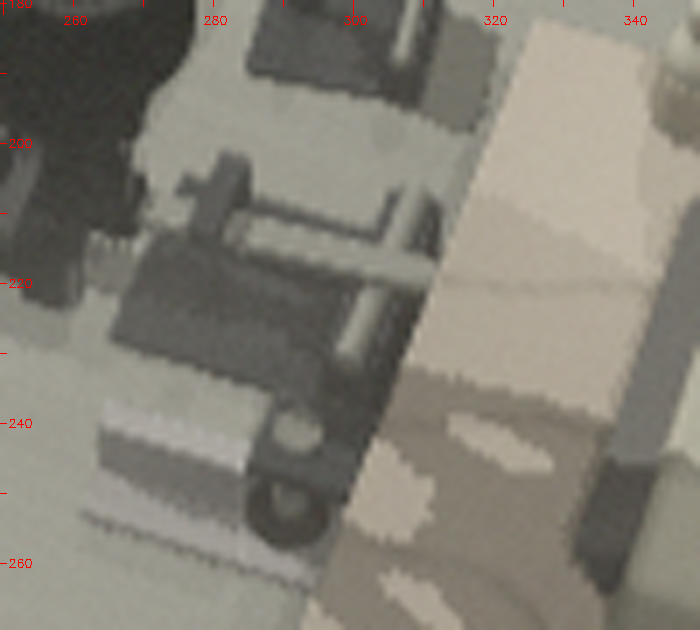

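Shim seated under the foot, fin against it; bar still in the hook. Return over the bar's handle.

```bash
python3 -c "
from fit import *
gow((.5567,-.0546),4.4,.29)"; python3 -m handwheel '[[60,[-2,-1.5,0],0],[60,[-5,-3,0],0],[60,[-8.8,-5.3,-1],-0.5],[60,[-8.8,-5.3,-3],-0.5],[60,[-8.8,-5.3,-3],-0.5],[60,[-8.8,-5.3,-3],-0.5]]'|grep -E "pos|force|gap"; python3 -c "
from fit import *
st();gow((.5567,-.0546),4.4,.1984);grab('wrist','w25')"
```

```text
shift cm [-8.76 -5.53 -2.28] turn -0.56
position: [0.555, -0.0465, 0.2804]
force: [-0.3, 0.3, 0.5]
finger_gap: 0.764
t 26.3 pos [ 0.555  -0.0465  0.2804] yaw_y 4.44 z [-0.003 -0.033 -0.999] F [-0.3  0.3  0.5] M [ 0.01  0.03 -0.04] gap 0.764 q [-0.17  0.03  1.97 -0.04  1.14 -0.24]
shift cm [ 0.23 -0.29 -8.2 ] turn -0.04
```

View pics/w25.png

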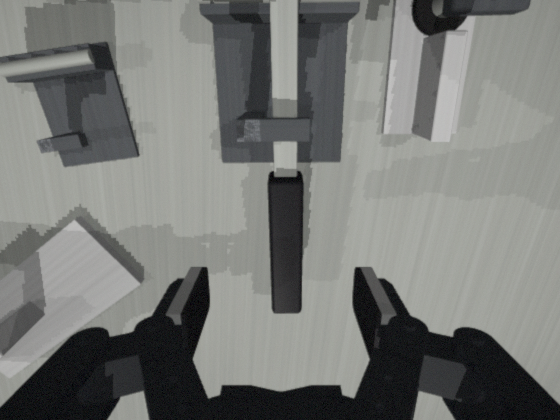

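```bash
python3 -m handwheel '[[60,[0.2,-0.3,-2.5],0],[60,[0.2,-0.3,-5],0],[60,[0.2,-0.3,-7],0],[60,[0.2,-0.3,-8.1],0],[60,[0.2,-0.3,-8.1],0],[60,[0.2,-0.3,-8.1],0]]'|grep -E "pos|force|gap"; python3 -m handwheel '[[255,[0,0,0],0],[255,[0,0,0],0],[255,[0,0,0],0],[255,[0,0,0],0],[255,[0,0,0],0],[255,[0,0,0],0]]'|grep -E "pos|force|gap"; python3 -c "
from fit import *
st();where();grab('wrist','w26')"
```

```text
position: [0.559, -0.0491, 0.2013]
force: [0.3, 0.5, 0.6]
finger_gap: 0.765
position: [0.5591, -0.0491, 0.2028]
force: [-5.2, -1.0, 6.5]
finger_gap: 0.243
t 27.35 pos [ 0.5591 -0.0491  0.2028] yaw_y 4.61 z [-0.    -0.034 -0.999] F [-5.2 -1.   6.5] M [0.07 0.71 0.5 ] gap 0.243 q [-0.18  0.14  2.   -0.04  1.   -0.24]
stand xy [-128.9   -3.5] axis z 37.8
```

View pics/w26.png

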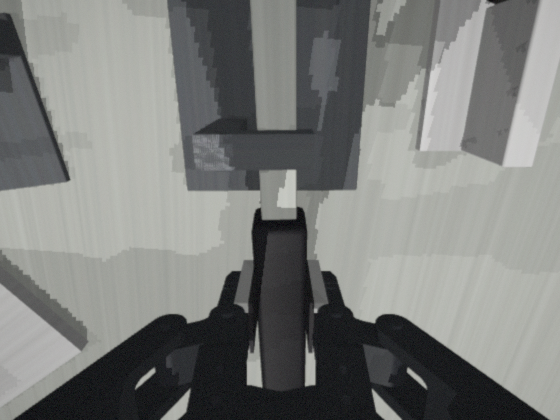

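Now press down a little and swing back out from under the hook.

```bash
python3 -m handwheel '[[255,[0,0,-0.2],0],[255,[0,0,-0.4],0],[255,[0,0,-0.6],0],[255,[0,0,-0.8],0],[255,[0,0,-1],0],[255,[0,0,-1.1],0],[255,[0,0,-1.1],0]]'|grep -E "pos|force|gap"; python3 -c "
from fit import *
st();where()"
```

```text
position: [0.5598, -0.049, 0.1949]
force: [-6.4, 2.4, 15.2]
finger_gap: 0.237
t 27.98 pos [ 0.5598 -0.049   0.1949] yaw_y 4.71 z [ 0.001 -0.034 -0.999] F [-6.4  2.4 15.2] M [0.75 1.17 0.67] gap 0.237 q [-0.18  0.16  2.   -0.04  0.98 -0.24]
stand xy [-128.8   -4.3] axis z 29.9
```

```bash
python3 -m handwheel '[[255,[0,0,-0.15],0],[255,[0.4,0.05,-0.2],1.5],[255,[1.05,0.1,-0.2],4],[255,[1.7,0.25,-0.2],6.5],[255,[2.4,0.4,-0.2],9],[255,[2.4,0.4,-0.2],9]]'|grep -E "pos|force|gap"; python3 -c "
from fit import *
st();where();grab('wrist','w27')"
```

```text
position: [0.585, -0.0445, 0.1954]
force: [-5.6, 2.1, 10.3]
finger_gap: 0.243
t 28.48 pos [ 0.585  -0.0445  0.1954] yaw_y 13.97 z [ 0.007 -0.033 -0.999] F [-5.6  2.1 10.3] M [0.59 0.71 1.  ] gap 0.243 q [-0.16  0.2   1.94 -0.04  0.98 -0.38]
stand xy [-126.6  -29.7] axis z 30.4
```

View pics/w27.png

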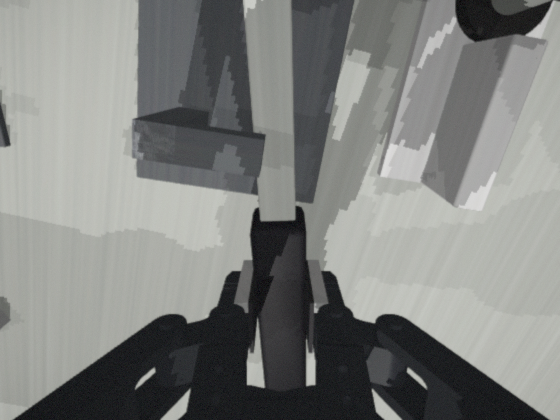

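```bash
python3 -m handwheel '[[255,[0.6,0.15,-0.1],2.5],[255,[1.2,0.35,-0.1],5],[255,[1.9,0.55,-0.1],7.5],[255,[2.4,0.75,-0.1],9.5],[255,[2.4,0.75,-0.1],9.5]]'|grep -E "pos|force|gap"; python3 -c "
from fit import *
st();where();grab('wrist','w28')"
```

```text
position: [0.6093, -0.0364, 0.1964]
force: [-7.0, 3.7, 9.6]
finger_gap: 0.244
t 28.95 pos [ 0.6093 -0.0364  0.1964] yaw_y 23.65 z [ 0.012 -0.032 -0.999] F [-7.   3.7  9.6] M [0.65 0.89 0.91] gap 0.244 q [-0.14  0.25  1.89 -0.04  0.99 -0.54]
stand xy [-120.6  -54.7] axis z 31.4
```

View pics/w28.png

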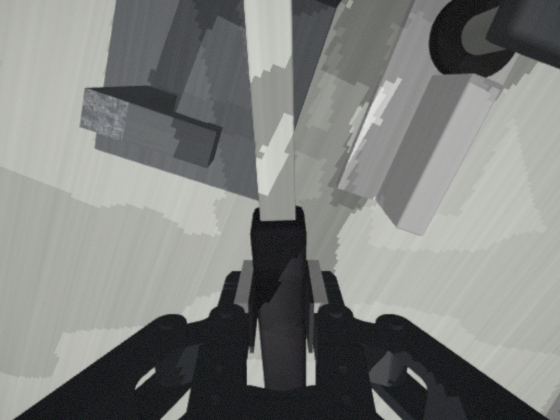

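Bar is clear of the hook, shim and foot unmoved. Ease the slab down slowly.

```bash
python3 -m handwheel '[[255,[0,0,0.15],0],[255,[0,0,0.3],0],[255,[0,0,0.45],0],[255,[0,0,0.6],0],[255,[0,0,0.75],0],[255,[0,0,0.9],0],[255,[0,0,1.05],0],[255,[0,0,1.2],0]]'|grep -E "pos|force|gap"; python3 -c "
from fit import *
st();where()"
```

```text
position: [0.609, -0.0371, 0.2087]
force: [-4.5, -1.1, 2.3]
finger_gap: 0.238
t 29.67 pos [ 0.609  -0.0371  0.2087] yaw_y 23.68 z [ 0.012 -0.034 -0.999] F [-4.5 -1.1  2.3] M [-0.75  0.54  0.85] gap 0.238 q [-0.14  0.23  1.88 -0.04  1.01 -0.54]
stand xy [-121.3  -54.3] axis z 43.7
```

```bash
python3 -m handwheel '[[255,[0,0,0.15],0],[255,[0,0,0.3],0],[255,[0,0,0.45],0],[255,[0,0,0.6],0],[255,[0,0,0.7],0],[255,[0,0,0.7],0]]'|grep -E "pos|force|gap"; python3 -c "
from fit import *
st();where()"
```

```text
position: [0.6087, -0.037, 0.2155]
force: [-4.5, -2.2, 1.6]
finger_gap: 0.241
t 30.17 pos [ 0.6087 -0.037   0.2155] yaw_y 23.72 z [ 0.011 -0.034 -0.999] F [-4.5 -2.2  1.6] M [-0.74  0.55  0.78] gap 0.241 q [-0.14  0.22  1.88 -0.04  1.02 -0.54]
stand xy [-121.1  -54.1] axis z 50.5
```

```bash
python3 -m handwheel '[[255,[0,0,0.2],0],[255,[0,0,0.4],0],[255,[0,0,0.6],0],[255,[0,0,0.6],0]]'|grep -E "pos|force|gap"; python3 -c "
from fit import *
st();where();grab('wrist','w29');grab('scene','s29');crop('s29',250,180,350,270,7,'s29a')"
```

```text
position: [0.6085, -0.0367, 0.2208]
force: [-1.2, -0.8, -6.6]
finger_gap: 0.24
t 30.5 pos [ 0.6085 -0.0367  0.2208] yaw_y 23.65 z [ 0.011 -0.033 -0.999] F [-1.2 -0.8 -6.6] M [-0.52  0.08  0.32] gap 0.24 q [-0.14  0.21  1.88 -0.04  1.03 -0.54]
stand xy [-120.8  -53.8] axis z 55.8
```

View pics/s29a.png

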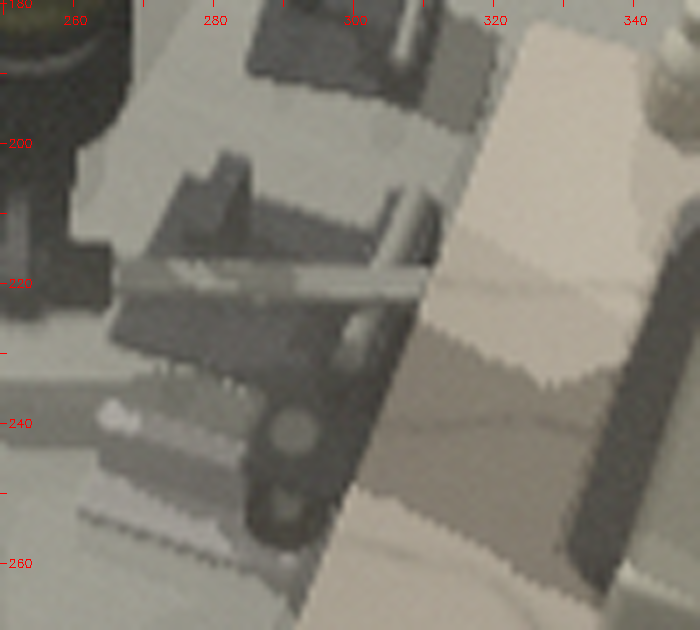

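View pics/w29.png

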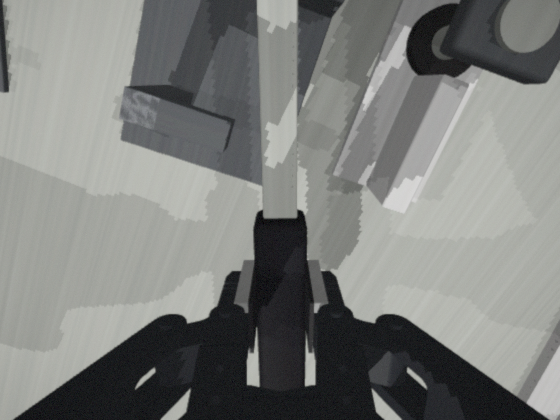

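```bash
python3 -m handwheel '[[255,[0,0,-0.15],0],[255,[0.3,-0.7,-0.15],0],[255,[0.7,-1.6,-0.1],0],[255,[1.2,-2.7,-0.1],0],[255,[1.8,-4.1,0],0],[255,[2.4,-5.5,0],0],[255,[2.8,-6.5,0],0],[255,[2.8,-6.5,0],0]]'|grep -E "pos|force|gap"; python3 -c "
from fit import *
st();where();grab('wrist','w30')"
```

```text
position: [0.6377, -0.1045, 0.2216]
force: [-1.3, 0.2, -2.5]
finger_gap: 0.24
t 31.27 pos [ 0.6377 -0.1045  0.2216] yaw_y 23.49 z [ 0.013 -0.034 -0.999] F [-1.3  0.2 -2.5] M [ 0.01  0.   -0.04] gap 0.24 q [-0.24  0.28  1.79 -0.03  1.05 -0.63]
stand xy [-190.9  -77. ] axis z 56.6
```

View pics/w30.png

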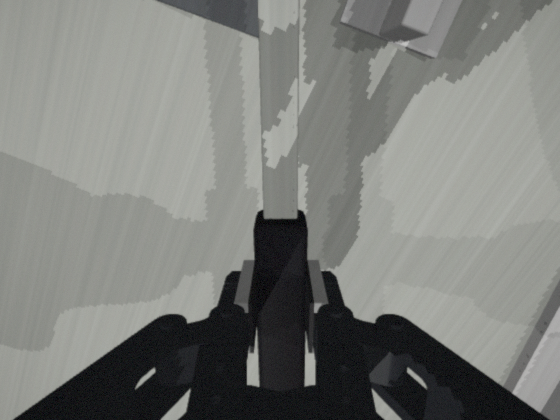

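```bash
python3 -m handwheel '[[255,[0,-0.5,2],0],[255,[0,-1,4],0],[255,[-1,-3,4],0],[255,[-2,-6,4],0],[255,[-3.2,-9.5,4],0],[255,[-3.5,-11.5,4],0],[255,[-3.5,-11.5,3],0],[255,[-3.5,-11.5,1],0]]'|grep -E "pos|force|gap"; python3 -m handwheel '[[255,[0,0,0],0],[255,[0,0,0],0]]'|grep -E "pos|force|gap"; python3 -c "
from fit import *
st();grab('wrist','w31');grab('scene','s31')"
```

```text
position: [0.603, -0.22, 0.2341]
force: [1.9, -0.1, -3.0]
finger_gap: 0.242
position: [0.6025, -0.2193, 0.2327]
force: [-1.1, -0.2, -2.2]
finger_gap: 0.242
t 32.15 pos [ 0.6025 -0.2193  0.2327] yaw_y 23.36 z [ 0.015 -0.033 -0.999] F [-1.1 -0.2 -2.2] M [-0.01  0.03  0.04] gap 0.242 q [-0.43  0.26  1.8  -0.03  1.05 -0.82]
```

View pics/s31.png

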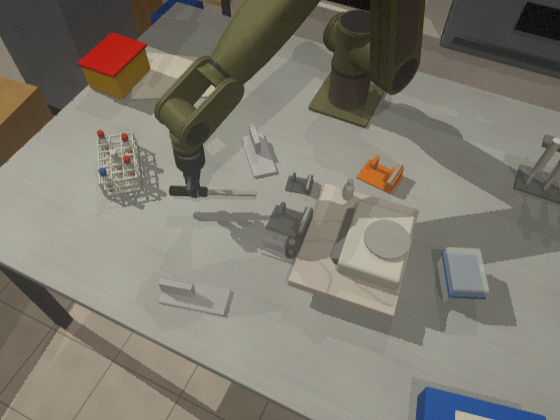

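The bar hangs over open bench, clear of the rack and the big shim. Lower it.

```bash
python3 -m handwheel '[[255,[0,0,-1.2],0],[255,[0,0,-2.4],0],[255,[0,0,-3.6],0],[255,[0,0,-4.3],0],[255,[0,0,-4.6],0],[255,[0,0,-4.6],0]]'|grep -E "pos|force|gap"; python3 -m handwheel '[[255,[0,0,-0.3],0],[255,[0,0,-0.3],0],[255,[0,0,-0.3],0]]'|grep -E "pos|force|gap"; python3 -c "
from fit import *
st();grab('wrist','w32')"
```

```text
position: [0.6028, -0.2191, 0.1868]
force: [0.4, -0.1, -1.8]
finger_gap: 0.241
position: [0.6029, -0.2192, 0.1839]
force: [-0.1, 0.8, -2.7]
finger_gap: 0.239
t 33.0 pos [ 0.6029 -0.2192  0.1839] yaw_y 23.4 z [ 0.016 -0.034 -0.999] F [-0.1  0.8 -2.7] M [ 0.01 -0.02 -0.01] gap 0.239 q [-0.43  0.32  1.82 -0.03  0.97 -0.82]
```

```bash
python3 -m handwheel '[[255,[0,0,-0.3],0],[255,[0,0,-0.3],0],[255,[0,0,-0.3],0]]'|grep -E "pos|force|gap"; python3 -c "
from fit import *
st()"; python3 -m handwheel '[[255,[0,0,-0.2],0],[255,[0,0,-0.2],0],[255,[0,0,-0.2],0]]'|grep -E "pos|force|gap"
```

```text
position: [0.603, -0.2193, 0.1812]
force: [-0.7, -0.4, -3.3]
finger_gap: 0.24
t 33.3 pos [ 0.603  -0.2193  0.1812] yaw_y 23.39 z [ 0.016 -0.034 -0.999] F [-0.7 -0.4 -3.3] M [-0.02  0.01 -0.01] gap 0.24 q [-0.43  0.33  1.82 -0.03  0.97 -0.82]
position: [0.6029, -0.2192, 0.179]
force: [-0.2, 0.4, -4.1]
finger_gap: 0.238
```

```bash
python3 -m handwheel '[[255,[0,0,-0.2],0],[255,[0,0,-0.2],0],[255,[0,0,-0.2],0]]'|grep -E "pos|force|gap"; python3 -c "
from fit import *
st();grab('scene','s33');crop('s33',150,150,270,240,6,'s33a')"
```

```text
position: [0.6032, -0.2194, 0.1782]
force: [-3.3, 1.8, 5.3]
finger_gap: 0.243
t 33.8 pos [ 0.6032 -0.2194  0.1782] yaw_y 23.4 z [ 0.016 -0.034 -0.999] F [-3.3  1.8  5.3] M [0.3  0.57 0.06] gap 0.243 q [-0.43  0.33  1.82 -0.03  0.96 -0.82]
```

View pics/s33a.png

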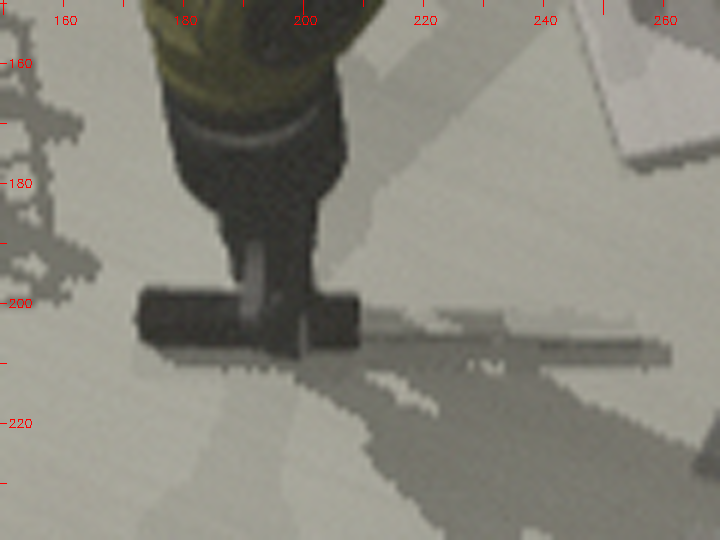

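Contact with the bench (force reversed to +5 N); the bar lies flat. Release and retreat.

```bash
python3 -m handwheel '[[120,[0,0,0],0],[120,[0,0,0],0],[120,[0,0,0],0],[100,[0,0,0],0],[80,[0,0,0],0]]'|grep -E "pos|force|gap"; python3 -m handwheel '[[60,[0,0,2],0],[60,[0,0,6],0],[60,[0,0,10],0],[60,[0,0,14],0],[60,[0,0,17],0],[60,[0,0,17],0]]'|grep -E "pos|force|gap"; python3 -c "
from fit import *
st();grab('wrist','w34');grab('scene','s34');crop('s34',140,140,360,290,3.6,'s34a');grab('top','t34')"
```

```text
position: [0.6032, -0.2194, 0.178]
force: [1.3, -0.1, 0.7]
finger_gap: 0.688
position: [0.6051, -0.2202, 0.3578]
force: [1.1, 0.1, -0.0]
finger_gap: 0.762
t 34.77 pos [ 0.6051 -0.2202  0.3578] yaw_y 23.41 z [ 0.03  -0.04  -0.999] F [ 1.1  0.1 -0. ] M [ 0.03 -0.02 -0.01] gap 0.762 q [-0.43  0.13  1.72 -0.03  1.24 -0.83]
```

View pics/s34a.png

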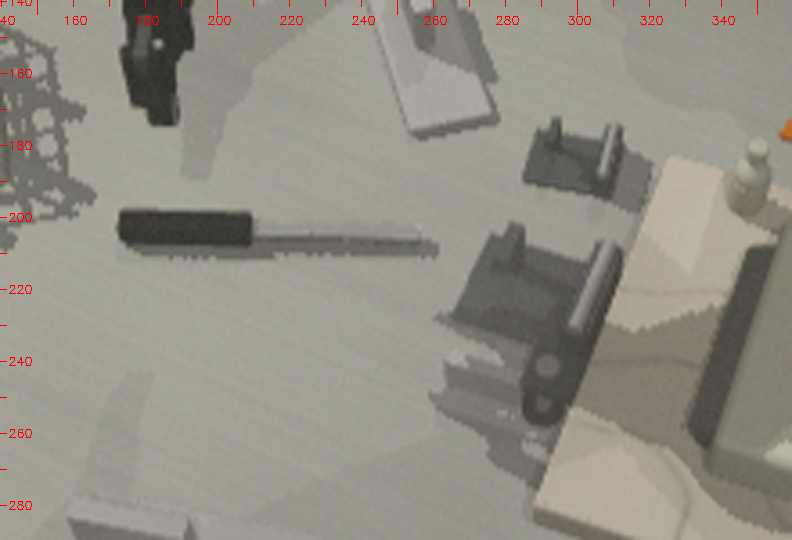

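View pics/w34.png

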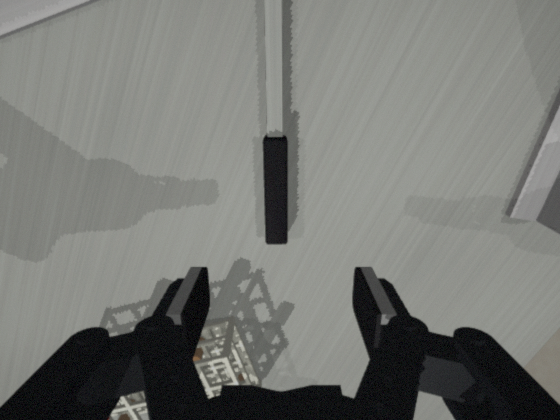

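The bar lies on the bench. One close look from above at the foot, shim and slab position.

```bash
python3 -m handwheel '[[0,[0,4,3],-4],[0,[0,8,3],-8],[0,[0,12,3],-12],[0,[0,16,3],-18],[0,[0,20,3],-18],[0,[0,23,3],-18],[0,[0,23,3],-18],[0,[0,23,3],-18]]'|grep -E "pos|force|gap"; python3 -m handwheel '[[0,[0,0,0],0],[0,[0,0,0],0],[0,[0,0,0],0]]'|grep -E "pos"; python3 -c "
from fit import *
st();grab('wrist','w35');crop('w35',205,60,405,210,4,'w35a')"
```

```text
position: [0.6025, 0.0123, 0.3752]
force: [-0.0, -0.7, -0.5]
finger_gap: 1.0
position: [0.6025, 0.0111, 0.374]
t 35.83 pos [0.6025 0.0111 0.374 ] yaw_y 5.49 z [-0.001 -0.038 -0.999] F [ 0.2  0.2 -0.1] M [ 0.    0.02 -0.03] gap 0.999 q [-0.06  0.04  1.79 -0.04  1.31 -0.15]
```

View pics/w35.png

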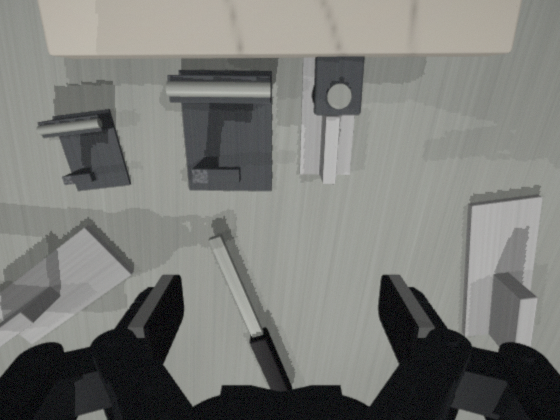

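View pics/w35a.png

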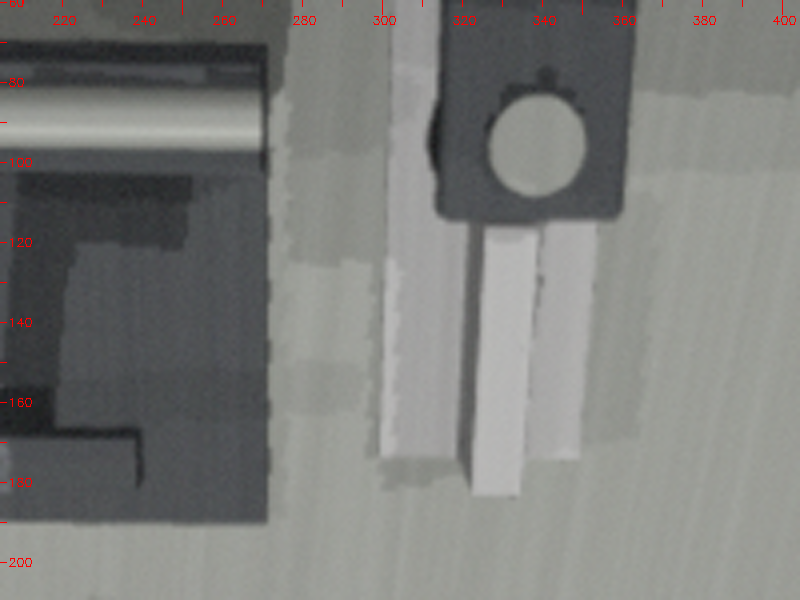

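Run:
```python
from fit import *
B=fit("w35",[(-172,-27,66.3),(-172,-63,66.3),(-130,160,83.3),(-130,-160,83.3)],[(314.3,114.8),(361.3,114.8),(50,53.5),(512,51)],P["B"],"slab")
S=fit("w35",[(-100,-43,6),(0,-42.5,40),(-64,-16,56.5)],[(271.8,190.5),(271,90),(240,167.5)],P["S"],"stand")
H=fit("w35",[(-60,25,6),(-60,-25,6),(-60,6,40),(-60,-6,40)],[(298.7,174.3),(350,174.7),(322.8,183.5),(335,183.5)],[.641,.07,1.66],"shim")
f=pose(B,[-158,-45,0])[0];seat=pose(H,[16,0,0])[0];print("foot",f,"was",pose(P["B"],[-158,-45,0])[0],"seat",seat)
c,s=np.cos(H[2]),np.sin(H[2]);d=(f-seat)[:2];print("foot ahead of seat along shim mm",(d@[c,s]*1000).round(1),"lateral",(d@[-s,c]*1000).round(1))
```

```text
slab [0.5795 0.2371] head 95.69
  res [[0.3, -0.7], [-0.2, -0.8], [-3.0, 0.7], [1.4, 1.6]]
stand [0.5454 0.0799] head 94.53
  res [[0.3, 0.4], [0.4, -1.4], [-0.9, 0.8]]
shim [0.6416 0.0662] head 95.21
  res [[1.0, -0.3], [-0.6, -0.4], [-0.6, 0.3], [0.4, 0.4]]
foot [0.63995591 0.08435798 0.        ] was [0.63740201 0.08565971 0.        ] seat [0.64014773 0.08211693 0.        ]
foot ahead of seat along shim mm 2.2 lateral -0.0
```

Run:
```python
from fit import *
f,K,E=load("w35"); print("cam",(-E[:3,:3].T@E[:3,3]).round(4))
H=[.6416,.0662,np.radians(95.21)]
for x in (-4,-2,0,2): print("fin front top x",x,proj("w35",pose(H,[[x,6,40],[x,-6,40]])).round(1).tolist())
crop("w35",300,90,370,190,6,"w35b"); crop("s34",255,220,315,275,12,"s34b")
```

```text
cam [0.5959 0.0919 0.3405]
fin front top x -4 [[325.4, 120.9], [339.4, 121.0]]
fin front top x -2 [[325.5, 118.5], [339.6, 118.6]]
fin front top x 0 [[325.7, 116.1], [339.7, 116.2]]
fin front top x 2 [[325.8, 113.7], [339.9, 113.8]]
```

View pics/w35b.png

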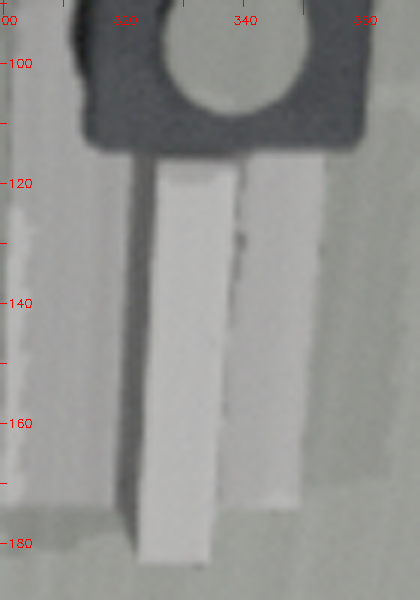

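View pics/s34b.png

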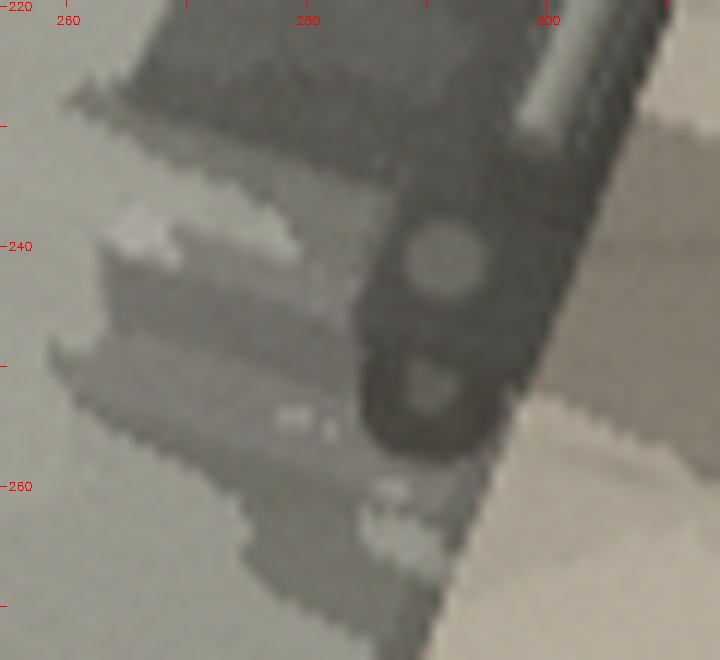

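Run:
```python
from fit import *
for z in (.064,.0663,.068):
  t=plane("w35",335,115,z)
  for v in (115.8,116.5,117.2):
    q=plane("w35",333,v,.04); u=np.array([np.cos(np.radians(95.1)),np.sin(np.radians(95.1))])
    print(z,v,"fin face behind lug tip mm",((t-q)[:2]@u*1000).round(2))
```

```text
0.064 115.8 fin face behind lug tip mm 2.96
0.064 116.5 fin face behind lug tip mm 3.54
0.064 117.2 fin face behind lug tip mm 4.12
0.0663 115.8 fin face behind lug tip mm 3.18
0.0663 116.5 fin face behind lug tip mm 3.76
0.0663 117.2 fin face behind lug tip mm 4.34
0.068 115.8 fin face behind lug tip mm 3.35
0.068 116.5 fin face behind lug tip mm 3.92
0.068 117.2 fin face behind lug tip mm 4.5
```

Accounting for the slab's tilt, a touching fin should sit about 3.4 mm behind the lug tip in this view. I measure 3.2–3.9 mm, so it is in contact within my accuracy. Handing in.

```bash
python3 -c "
from rig import manip
print(manip.sense()['clock']); print(manip.finish_job())"
```

```text
35.8833
the job is handed in; nothing more can be done
None
```

The job is done and handed in at 35.9 s of the 72 s allowed. The slab's front foot now stands on the smallest shim, and the pry bar lies flat on clear bench.

**What I did**
- I used the larger dark stand. I tipped the bar in the grip against the hook lip, slid it in over the crest, levered the slab up with about 20 N and swung the blade under the hook. It stayed there when I let go.
- I slid the shim in until I felt the fin touch the foot, at 4.9 N, then backed off to 1.8 N before releasing it.
- I swung the bar out of the hook, eased the slab down onto the shim, drew the bar out, laid it on the bench and moved the arm clear.

**Last checks**
- **Fin and foot:** fin face 3.2–3.9 mm behind the lug tip, against about 3.4 mm expected when it touches. The fitted slab and shim poses suggested a 2.2 mm gap instead, but the stand's fit was off by over 1 mm too. I trust the direct reading more.
- **Slab:** the refit put the foot about 3 mm from where I first measured it. The fixed stand's refit also shifted by about 1.5 mm, so a slab shift of 1–2 mm can't be ruled out.
- **Bar in the slab:** I estimate the tip sat only about 11 mm past the edge, not the 15–20 mm suggested. It held.
- **Other things:** I saw nothing else moved in the last pictures, though I did not re-measure the bystanders, and the tool read no force.

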